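# Turn the crumpet on the griddle

### The job

The crumpet on the electric griddle is done on its underside: take the slotted turner from its white dish, slide it under the crumpet and turn the crumpet over with it, so that its pitted face lies flat on the hot plate, wholly on the plate. Keep it low, no more than 15 cm above the plate, do not let it fall off the griddle, and do not touch it with the gripper or arm. Then lay the turner back in its dish, blade flat inside the rim, right way up as it lay; leave the spread jar, the flat tin and the plate with the other crumpet where they are.

Things in the scene. Friction and masses are not known exactly. Their poses are not given: they have to be found in the camera images.
- crumpet_centre (a point): Centre (half-way up) of the crumpet on the griddle: a stiff round bread disc, 84 mm across, 18 mm thick, 60 g, lower and upper rims rounded off by about 5 to 7 mm. z axis: out of the pitted face (full of small holes), up at the start; the other face is smooth and brown. It slides on the plate when pushed, and stops against a lip.
- turner_handle (a point): Grip point on the axis of the turner's round wooden handle, 24 mm thick, bare from 30 mm in front of this point to 75 mm behind it. Axes are the blade's: x level to the blade's front, y across, z up when the blade lies flat; the handle slopes down to the blade by 13.5 degrees. The blade centre (turner_blade) lies 125 mm along +x and 55 mm down. 170 g; balances about 90 mm nearer the blade.
- turner_blade (a point): Centre of the underside of the turner's slotted steel blade, 90 mm long (x, front edge 45 mm ahead) and 80 mm wide (y), 2.6 mm thick, 1.6 mm over the front 24 mm; a bent neck rises from its rear edge to the handle. z up when it lies the right way up.
- plate_centre (a point): Centre of the griddle's flat dark plate, on its surface, 58 mm above the worktop; the griddle is fixed. x to its back, y to its left, z up. The flat part runs from x -125 mm (open front edge) to +115 mm, y -175 to +175 mm; a lip 10 mm high and thick bounds it at the back, left and right. Carrying bars stick out 24 mm beyond the left and right ends, below plate height.
- rest_floor (a point): Centre of the inner floor of the turner's white dish, 6 mm above the worktop; fixed. x the way the blade's front points as it lies there, z up. Floor 122 mm (x) by 106 mm (y) inside a rim 8 mm higher; the rim has a 46 mm gap in the middle of its -x side, over which neck and handle reach out.
- spread_jar: Bystander: closed jar with a dark lid, 77 mm across, 102 mm tall, behind the dish; origin at the centre of its underside. Leave alone.
- tuna_tin: Bystander: flat food tin, 86 mm across, 40 mm tall, at the front of the worktop between dish and griddle; origin at the centre of its underside. Leave alone.
- plate: Bystander: white plate, 200 mm across, 18 mm tall, with another crumpet on it, to the right; origin at the centre of its underside. Leave alone.
- crumpet_done_centre (a point): Bystander: centre of the other crumpet, of the same shape, lying on the white plate. Leave alone.
- oven_bar (a point): Obstacle, fixed: middle of the toaster oven's round door bar, level along world y, 234 mm long, 14 mm thick. The oven's flat front is 40 mm behind the bar (+x) and runs from the worktop up to 263 mm, from 260 mm to the right (-y) of this point to 160 mm to its left.
- stand_edge (a point): Obstacle, fixed: middle of the front edge of the black shelf stand at the back left; its board is 16 mm thick and 436 mm long along world y, centred on this point, on side panels that reach down to the worktop; all of it lies behind this edge (+x).

How it is judged (in metres and radians):
On the way, in this order (a step that is already met when the one before it is completed fails the run):
1. the crumpet is raised off the plate by the turner (contact force between turner and crumpet above 0.05 N and z of crumpet_centre in the frame of plate_centre above 0.018 m), for 0.1 s.
2. the crumpet lies turned over on the plate (angle between crumpet_centre's own z axis and vertical above 2.98 rad and z of crumpet_centre in the frame of plate_centre below 0.014 m), for 0.2 s.
At the end, for the whole second after the job is handed in: The crumpet lies still, pitted face down and flat (within about 9 degrees) on the griddle's plate, wholly on it inside the lips; the turner lies still in its dish, right way up and flat (within 0.1 rad), its blade's centre within 30 mm of the dish's centre and on the dish floor (all of step 2 and z of crumpet_centre in the frame of plate_centre above 0.004 m and x of crumpet_centre in the frame of plate_centre between -0.088 and 0.08 m and y of crumpet_centre in the frame of plate_centre between -0.14 and 0.14 m and linear speed of each of crumpet, turner below 0.02 m/s and horizontal distance between turner_blade and rest_floor below 0.03 m and z of turner_blade in the frame of rest_floor between -0.004 and 0.005 m and angle between turner_blade's own z axis and vertical below 0.1 rad); the robot touches nothing.
It fails at once if the gripper or arm touches the crumpet (contact force between any of the fingers, the arm and crumpet above 0.3 N).
It fails at once if the crumpet falls off the griddle (z of crumpet_centre in the frame of plate_centre below -0.01 m).
It fails at once if the crumpet is thrown or lifted more than 15 cm above the plate (z of crumpet_centre in the frame of plate_centre above 0.15 m).
It fails at once if a bystander (jar, tin, plate or the crumpet on it) is shifted by more than 25 mm (distance of any of spread_jar, tuna_tin, plate, crumpet_done_centre from where it was at the start of the episode above 0.025 m).
It also fails if it takes over 53 s, if anything falls off the work surface, if the arm or the gripper's body presses on something with over 40 N, if the wrist force passes 120 N, or if a joint passes its speed limit or range.

### The arm

A 6-joint arm with a two-finger parallel gripper is mounted at the origin on a cart in front of the work surface, level with it; the furniture and walls round the work are solid. World frame = base frame: x ahead of the robot, y to its left, z up, the work surface at z = 0. Lengths are in mm, angles in rad, forces in N, time in s.
With the tool pointing down it reaches from about 350 to 975 mm from the base axis. Payload 7.1 kg.
Tool frame: the origin (TCP) lies at the centre of the arm's flange, where the gripper is bolted on; the fingertips stand 182 mm ahead of it and the grasp point (between the pads) lies 163 mm ahead of it; z points along the fingers, y is the line along which they close (so a half turn about z gives the same grasp; the last joint's range is limited). The gripper opens to 88 mm and grips with 3 to 60 N. Pads are 20 mm wide; open, the fingers measure 115 mm over their backs; the gripper's body (75 mm by 178 mm) begins 61 mm behind the grasp point.
Start: joints at [1.25, 0.423, 1.63, -0, 1.089, -0.019], TCP at [185.743, 596.746, 404.675] pointing down, gripper open.
Joint ranges: [-3, 3], [-0.9, 2.11], [0.09, 2.58], [-1.31, 4.45], [0.11, 2.69], [-2.54, 2.54]. Speed limits (rad/s): [2.39, 2.39, 3.01, 3.14, 3.14, 3.14].

### API

Orientations are given as a rotation vector (axis times angle).
In Python, from workcell import readout, get_image, ctrl gives the robot as it stands.
- The arm moves only by the tool step_arm, never from a script. Its argument "targets" is a list that holds one entry, the list of rows, each a list of 7 numbers: the shift along the world's x, y, z as a fraction of full scale, then the turn, a rotation vector about the world's x, y, z as a fraction of full scale, then the opening, from 0 (shut) to 1 (fully open). In form: [[[dx, dy, dz, wx, wy, wz, claw], ...]]. A call has exactly 5 rows; each row shifts and turns the commanded pose from where the row before left it; what a row does not reach is not made up. Full scale, the value 1, is 0.05 m for a shift and 4 degrees for a turn. A row lasts 1/8 s, in which the tool goes at most 62.5 mm and 10.7 degrees, less where a joint would pass 70% of its speed; a pose out of reach is approached as far as the arm can. A call with a number of a shift or a turn outside -1 to 1 is refused whole. A call with a gripper value outside its range is refused whole. The fingers move at their own pace and stop on an object; the grip force is fixed at half the most. Time passes only in rows, so rows that do not move let the fingers close, or fill a call up. It gives the time, the measured TCP pose, the force, the opening and the grip force at its end, in the units of the state.
- readout.get_obs(): the state, without advancing time (a new reading comes with each control period).
- get_image(name): name is "scene" or "side" or "wrist"; returns a dict with "pixels" (384x512x3 uint8, red, green, blue), "intrinsics" (3x3 intrinsics, pixels), "extrinsics" (4x4, takes a point from world to camera coordinates). Camera axes: x right, y down, z forward; pixel columns grow to the right and rows downward; lengths in mm; the calibration is good to about 2 mm. A picture is of the moment at which its call begins. There is no depth.
- ctrl.close_job(): hands the job in; it is judged then, once.
The state is a dict: "t": time; "qpos": joint angles; "qvel": joint speeds; "joint_torque": joint torques, N m; "ee_pos": TCP position; "orientation": TCP orientation; "ft_force": force on the tool from outside, world axes, zero at the start; "moment": the same for the moment, N m; "width": finger opening in mm; "grasp_force": force on a finger pad.
Only numpy, scipy, OpenCV 4.12 (cv2) and the standard library are available. Lean on these libraries where they do the work, as an engineer would, in place of code of your own. Each camera call takes 0.05 s, during which the arm holds its last target. There are 200 camera calls.

## Working session

There is one attempt and no reset: what is moved stays moved. The work goes in short steps, Python scripts to look and compute and a tool call to move; the robot and the scene stay as the last step left them, time stands still between calls to the robot, and variables do not carry over. Pictures are saved under pics/ and viewed, at most 10 in all, crops included, and the job is handed in when it is done.

Besides the shell and the picture viewer there is one more tool, called after "Emit:" as name(argument=value, ...) on one line, values as JSON. step_arm: Moves the arm, as the interface text tells. Shift numbers are shares of 0.05 m and turn numbers shares of 4 degrees, none past 1 either way. Its arguments: {"type":"object","properties":{"targets":{"type":"array"}},"required":["targets"]}

```bash
ls; mkdir -p pics
cat > h.py <<'E'
import numpy as np, cv2
from workcell import readout, get_image, ctrl
def snap(n,f,k=None):
    d=get_image(n); np.savez(f'pics/{f}.npz',K=d['intrinsics'],E=d['extrinsics'],p=d['pixels'])
    cv2.imwrite(f'pics/{f}.png',d['pixels'][:,:,::-1]); return d
def load(f): 
    z=np.load(f'pics/{f}.npz'); return z['K'],z['E'],z['p']
def ray(f,u,v,z):
    K,E,_=load(f); R=E[:3,:3];t=E[:3,3]
    o=-R.T@t; d=R.T@np.linalg.inv(K)@[u,v,1]
    return (o+d*(z-o[2])/d[2])
def proj(f,P):
    K,E,_=load(f); p=np.atleast_2d(P)@E[:3,:3].T+E[:3,3]; p=p@K.T; return p[:,:2]/p[:,2:]
E
python3 - <<'E'
from h import *
for n in ['scene','side','wrist']: 
    d=snap(n,n+'0'); E=d['extrinsics']; print(n,(-E[:3,:3].T@E[:3,3]).round(0),d['intrinsics'][0,0], E[2,:3].round(2))
o=readout.get_obs(); print(o)
a=[cv2.imread(f'pics/{n}0.png') for n in ['scene','side']]
E
```

```text
pics
scene [ 247.  497. 1152.] 399.5172804583755 [ 0.23 -0.47 -0.85]
side [ 74. 980. 869.] 401.95978023817503 [ 0.32 -0.79 -0.52]
wrist [122. 615. 384.] 318.4149568488898 [ 0.23 -0.07 -0.97]
{'t': 0.15, 'qpos': array([ 1.24996691e+00,  4.23705933e-01,  1.63047232e+00,  3.84312457e-05,
        1.08860974e+00, -1.90067849e-02]), 'qvel': array([-0.00039234, -0.00360501, -0.00223451, -0.0007679 , -0.00024145,
       -0.00087142]), 'joint_torque': array([-1.33023314e-04, -5.44983888e+01, -2.73922241e+01,  6.42838329e-02,
        2.04785453e-02, -7.51426501e-05]), 'ee_pos': array([185.69989521, 596.56415754, 404.07132735]), 'orientation': array([-4.72296571e-01, -3.10564908e+00,  1.84140663e-03]), 'ft_force': array([-0.12459395,  0.4637493 ,  0.01336505]), 'moment': array([-0.02846372, -0.01030452,  0.02960381]), 'grasp_force': 0.0, 'width': 88.15168157371878}
```

View pics/scene0.png

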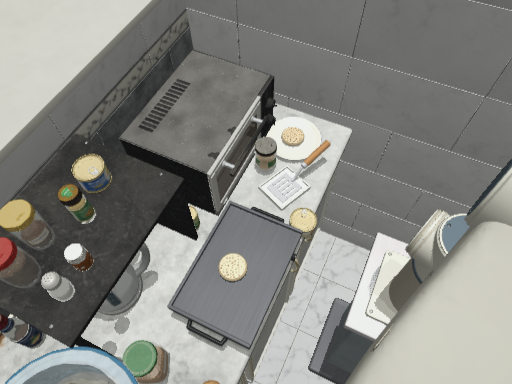

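View pics/side0.png

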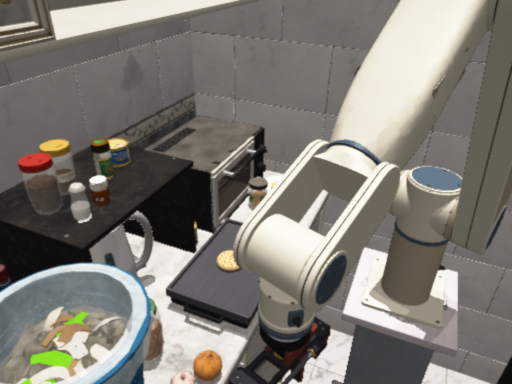

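View pics/wrist0.png

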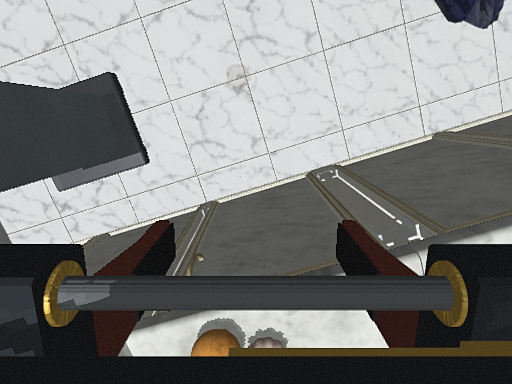

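The scene view shows the dish and turner at about (284,186), with the handle running to (325,147). The crumpet is at (233,267) on the griddle, the tin at (303,219) and the jar at (265,152). The arm hides most of the side view, and the wrist view shows only floor.

Run:
```python
from h import *
p=cv2.imread('pics/scene0.png')
a=cv2.resize(p[125:245,235:355],(600,600),interpolation=cv2.INTER_CUBIC)
cv2.imwrite('pics/c1.png',a)
b=cv2.resize(p[190:350,160:320],(640,640),interpolation=cv2.INTER_CUBIC)[:600]
cv2.imwrite('pics/c2.png',b)
```

```text
(no output)
```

View pics/c1.png

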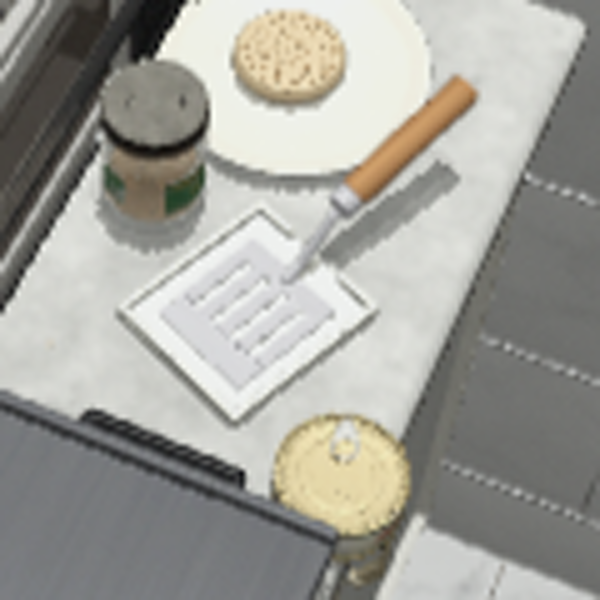

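View pics/c2.png

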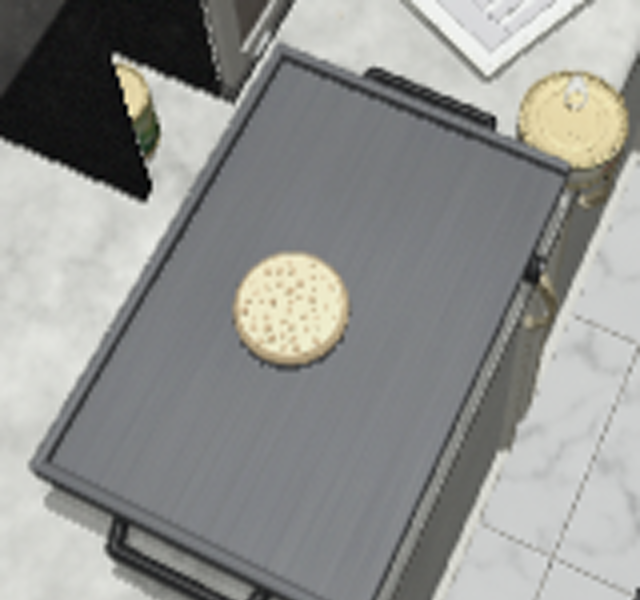

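The crops show:

| Item | Crop | Crop pixels |
|---|---|---|
| Dish rim corners | c1 | (118,313), (260,210), (378,313), (238,422) |
| Blade corners | c1 | (162,315), (250,238), (333,313), (243,385) |
| Handle end | c1 | (463,88) |
| Ferrule | c1 | (345,200) |
| Crumpet centre | c2 | (292,305) |
| Griddle lip corners | c2 | (285,45), (570,165), (35,465) |

```bash
cat > m.py <<'E'
from h import *
from scipy.optimize import least_squares
c1=lambda u,v:((u+.5)/5+235-.5,(v+.5)/5+125-.5)
c2=lambda u,v:((u+.5)/4+160-.5,(v+.5)/4+190-.5)
f='scene0'
print('dish',[ray(f,*c1(*q),14)[:2].round(0) for q in [(118,313),(260,210),(378,313),(238,422)]])
print('dishc',np.mean([ray(f,*c1(*q),14) for q in [(118,313),(260,210),(378,313),(238,422)]],0))
B=[(162,315),(250,238),(333,313),(243,385)]
bl=[ray(f,*c1(*q),8)[:2] for q in B]; print('blade',np.round(bl),np.mean(bl,0))
print('lip',[ray(f,*c2(*q),68)[:2].round(0) for q in [(285,45),(570,165),(35,465)]])
print('crumpet top',ray(f,*c2(292,305),72))
print('tin',ray(f,*c1(342,470),40),'jar',ray(f,*c1(155,100),102),'plate',ray(f,*c1(295,70),18))
# turner fit: blade centre (x,y), yaw ; handle pts
h=np.radians(13.5)
def model(p):
    c,s=np.cos(p[2]),np.sin(p[2]); R=np.array([[c,-s,0],[s,c,0],[0,0,1]])
    L=np.array([[45,-40,2],[-45,-40,2],[-45,40,2],[45,40,2],[-125-75*np.cos(h),0,55+75*np.sin(h)],[-125+30*np.cos(h),0,55-30*np.sin(h)]])
    return L@R.T+[p[0],p[1],6]
for B2 in (B,B[::-1][3:]+B[::-1][:3]):
  pass
def obs(order): return np.array([c1(*B[i]) for i in order]+[c1(463,88),c1(350,195)])
for order in ([3,2,1,0],[0,1,2,3]):
  r=least_squares(lambda p:(proj(f,model(p))-obs(order)).ravel(),[*np.mean(bl,0),1.0 if order[0] else 0.5]);print(order,r.x,np.degrees(r.x[2]),r.cost,(r.fun.reshape(-1,2)).round(1).tolist())
E
python3 m.py
```

```text
dish [array([ 558., -139.]), array([ 505., -257.]), array([ 400., -213.]), array([451., -97.])]
dishc [ 478.40016701 -176.66671753   14.        ]
blade [[ 532. -154.]
 [ 503. -236.]
 [ 428. -204.]
 [ 461. -127.]] [ 480.86884315 -180.39077868]
lip [array([599., -27.]), array([358., -26.]), array([601., 337.])]
crumpet top [494.57278602 162.18445032  72.        ]
tin [374.23190586 -79.84698399  40.        ] jar [ 582.69709575 -250.5955595   102.        ] plate [ 529.51506449 -377.95409361   18.        ]
[3, 2, 1, 0] [ 484.86582322 -182.77242277    1.11764062] 64.03609034731174 969.1155831370204 [[-17.8, -16.3], [-15.6, -15.8], [16.5, 14.5], [13.7, 13.7], [1.5, 1.6], [1.0, -0.1]]
[0, 1, 2, 3] [ 480.75786385 -180.33780147    1.18699313] 68.00969655308471 1.6647735880565178 [[-0.8, -0.3], [0.6, 0.1], [0.7, -0.5], [-0.4, 0.8], [-0.5, 0.1], [0.5, -0.3]]
```

Emit:
step_arm(targets=[[[0.41,-0.75,0,0,0,-0.947,1],[0.41,-0.75,0,0,0,-0.947,1],[0.41,-0.75,0,0,0,-0.947,1],[0.41,-0.75,0,0,0,-0.947,1],[0.41,-0.75,0,0,0,-0.947,1]]])

```text
t: 0.78
ee_pos: [288.7, 407.9, 404.5]
orientation: [-0.98, -2.985, 0.0]
ft_force: [0.7, -0.3, 0.2]
width: 87.6
grasp_force: 0.0
```

Emit:
step_arm(targets=[[[0.41,-0.75,0,0,0,-0.947,1],[0.41,-0.75,0,0,0,-0.947,1],[0.41,-0.75,0,0,0,-0.947,1],[0.41,-0.75,0,0,0,-0.947,1],[0.41,-0.75,0,0,0,-0.947,1]]])

```text
t: 1.4
ee_pos: [391.2, 220.4, 404.7]
orientation: [1.458, 2.783, 0.0]
ft_force: [0.0, -0.1, -0.5]
width: 88.0
grasp_force: 0.0
```

```bash
cat > q.py <<'E'
from h import *
import json
o=readout.get_obs(); r=[*o['qpos'],*o['ee_pos'],*o['orientation']]
open('log.txt','a').write(json.dumps([float(x) for x in r])+'\n')
print(o['t'],np.round(o['qpos'],3),np.round(o['ee_pos'],1),np.round(o['orientation'],3),np.round(o['ft_force'],1),np.round(o['moment'],2),o['width'],o['grasp_force'])
E
python3 q.py
```

```text
1.4 [ 0.487  0.162  2.004  0.     0.976 -0.119] [391.2 220.4 404.7] [1.458 2.783 0.   ] [ 0.  -0.1 -0.5] [-0.06  0.01  0.02] 88.01867452284961 0.0
```

Emit:
step_arm(targets=[[[0.4,-0.75,0,0,0,-0.947,1],[0.4,-0.75,0,0,0,-0.947,1],[0,-0.69,0,0,0,-0.947,1],[0,-0.69,0,0,0,-0.947,1],[0,-0.69,0,0,0,-0.947,1]]])

```text
t: 2.02
ee_pos: [430.6, 42.1, 404.6]
orientation: [-1.896, -2.505, 0.0]
ft_force: [0.4, -0.3, -1.1]
width: 87.9
grasp_force: 0.0
```

Emit:
step_arm(targets=[[[0,-0.69,0,0,0,-0.947,1],[0,-0.69,0,0,0,-0.947,1],[0,-0.69,0,0,0,-0.947,1],[0,-0.69,0,0,0,-0.947,1],[0,-0.69,0,0,0,-0.947,1]]])

```text
t: 2.65
ee_pos: [430.5, -130.4, 404.6]
orientation: [-2.282, -2.159, -0.0]
ft_force: [-0.2, 1.0, -0.7]
width: 87.7
grasp_force: 0.0
```

```bash
python3 q.py
```

```text
2.65 [-0.321  0.163  2.002  0.     0.976 -0.265] [ 430.5 -130.4  404.6] [-2.282 -2.159 -0.   ] [-0.2  1.  -0.7] [-0.04  0.07 -0.04] 87.74156010698758 0.0
```

Emit:
step_arm(targets=[[[0,-0.69,-0.5,0,0,-0.947,1],[0,-0.69,-0.5,0,0,-0.947,1],[0,-0.69,-0.5,0,0,-0.947,1],[0,-0.69,-0.5,0,0,-0.947,1],[0,-0.65,-0.5,0,0,-0.947,1]]])

```text
t: 3.28
ee_pos: [430.6, -301.0, 278.7]
orientation: [-2.606, -1.754, -0.0]
ft_force: [0.1, -0.0, 0.4]
width: 87.8
grasp_force: 0.0
```

```bash
python3 q.py; python3 -c "
from h import *
d=snap('wrist','w1');snap('scene','s1');E=d['extrinsics'];print((-E[:3,:3].T@E[:3,3]).round(0),E[2,:3].round(2))"
```

```text
3.275 [-0.633  0.467  1.93   0.     0.745 -0.246] [ 430.6 -301.   278.7] [-2.606 -1.754 -0.   ] [ 0.1 -0.   0.4] [-0.03  0.12 -0.03] 87.76750289297298 0.0
[ 454. -241.  259.] [-0.09 -0.22 -0.97]
```

Emit:
step_arm(targets=[[[0,0,0,0.37,0.92,0,1],[0,0,0,0.37,0.92,0,1],[0,0,0,0.37,0.92,0,1],[0,0,0,0.37,0.92,0,1],[0,0,0,0.37,0.92,0,1]]])

```text
t: 4.0
ee_pos: [430.9, -298.9, 280.4]
orientation: [-2.353, -1.59, 0.28]
ft_force: [-0.5, 0.3, 0.1]
width: 88.0
grasp_force: 0.0
```

```bash
python3 q.py
cat > fk.py <<'E'
import numpy as np, json
from scipy.spatial.transform import Rotation as R
from scipy.optimize import least_squares
S=[[1.24996691,.423705933,1.63047232,3.84e-5,1.08860974,-.0190067849,185.69989521,596.56415754,404.07132735,-.472296571,-3.10564908,.00184140663]]
D=np.array(S+[json.loads(l) for l in open('log.txt')])
def fk(p,q):
    a,L2,L3,e,d1,d6,lat,s4=p[:8]
    r=R.from_euler('Z',q[0])
    P=np.array([a,lat,d1]); 
    M=R.from_euler('Y',q[1]); P=P+M.apply([0,0,L2])
    M=M*R.from_euler('Y',q[2]); P=P+M.apply([e,0,L3])
    M=M*R.from_euler('Z',s4*q[3])*R.from_euler('Y',q[4]); P=P+M.apply([p[8],0,d6])
    M=M*R.from_euler('Z',q[5])
    return r.apply(P), r*M*R.from_euler('Z',np.pi)
if __name__=='__main__':
  best=None
  for s in(1,-1):
    def f(x):
        p=[*x[:7],s,x[7]]; o=[]
        for d in D:
            P,M=fk(p,d[:6]); o+=[*(P-d[6:9]),*(300*(M.inv()*R.from_rotvec(d[9:])).as_rotvec())]
        return np.array(o+[*(1e-3*x[:8])])
    r=least_squares(f,[0,350,350,0,350,100,12,0]); print(s,r.cost,r.x.round(1), f(r.x)[:-8].reshape(-1,6).round(1)[-3:].tolist())
    if best is None or r.cost<best[0]: best=(r.cost,[*r.x[:7],s,r.x[7]])
  np.save('fkp.npy',best[1])
E
python3 fk.py
```

```text
4.0 [-0.61   0.524  1.84  -0.086  1.12  -0.177] [ 430.9 -298.9  280.4] [-2.353 -1.59   0.28 ] [-0.5  0.3  0.1] [-0.16 -0.05 -0.02] 87.98649979409001 0.0
1 555165.5816485807 [  0.  563.1 484.9  77.5 312.4 127.6  11.9  -0. ] [[0.0, -0.0, -0.0, -0.0, 0.0, -471.2], [0.0, -0.0, 0.0, 0.0, 0.0, -471.2], [0.0, -0.0, -0.0, 0.0, -0.0, -471.2]]
-1 567011.9607115127 [ -2.3 555.2 483.9  84.5 305.4 107.6   8.3  -8.7] [[-0.7, -3.5, 0.0, 0.0, 0.0, -471.2], [-4.5, -1.2, 2.0, 0.0, 0.0, -471.2], [10.6, 10.0, -2.1, -29.9, -42.9, -492.7]]
```

View pics/w1.png

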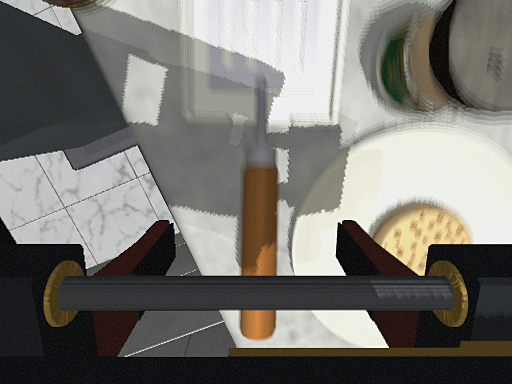

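The wrist view shows the handle centred between the fingers, around column 260, with the white plate and jar on the right. The kinematic fit is exact apart from a constant tool turn, so next I scan flip geometries for feasibility.

```bash
cat > ik.py <<'E'
import numpy as np
from scipy.spatial.transform import Rotation as R
from scipy.optimize import least_squares
import fk as F
p=np.load('fkp.npy')
def fk(q):
    P,M=F.fk(p,q); return P,M*R.from_euler('Z',-np.pi/2)
LO=np.array([-3,-.9,.09,-1.31,.11,-2.54])+.03; HI=np.array([3,2.11,2.58,4.45,2.69,2.54])-.03
def ik(P,M,q0):
    def f(q):
        A,B=fk(q); return np.r_[(A-P)/100,(B.inv()*M).as_rotvec()]
    r=least_squares(f,np.clip(q0,LO,HI),bounds=(LO,HI)); return r.x,np.linalg.norm(r.fun)
h=np.radians(13.5)
# turner pose (R,t of blade centre) -> tool pose;  tau: pre-tilt about handle axis; g: grasp offset forward along handle
def tool(Rt,t,tau,g,flip):
    # tool axes in turner frame: z=-z (handle-perp), y = +-y
    ax=np.array([np.cos(h),0,-np.sin(h)])
    z=-np.array([np.sin(h)*0,0,1.0]); y=np.array([0,flip,0]); x=np.cross(y,z)
    M=R.from_rotvec(tau*ax)*R.from_matrix(np.c_[x,y,z])
    G=np.array([-125,0,55])+g*ax
    Mw=Rt*M; return Rt.apply(G)+t-Mw.apply([0,0,163]),Mw
def box(P,M):
    c=np.array([[a,b,z] for a in(-38,38) for b in(-89,89) for z in(0,102)]); return M.apply(c)+P
def tp(yaw,roll): return R.from_euler('Z',yaw)*R.from_euler('X',roll)
E
cat > scan.py <<'E'
from ik import *
res=[]
for yaw in range(-60,91,15):
 for d in (1,-1):      # roll direction: +1 -> crumpet falls to turner -y
  for tau in (0,-30,-50):
   for flip in (1,-1):
    for hc in [(420,155),(450,155)]:
     Y=np.radians(yaw); ok=True; q=np.array([np.arctan2(hc[1],hc[0]-100),.3,1.9,0,1,0]); mq=[];clear=1e9
     for k,roll in enumerate((0,20,40,60,75,90,105)):
      Rt=tp(Y,d*np.radians(roll)); H=np.array([*hc,64.])
      t=H-Rt.apply([0,-40*d,0])
      P,M=tool(Rt,t,d*np.radians(tau),8,flip)
      if k==0:
        best=None
        for q6 in(-2,-1,0,1,2):
          for q4 in(-1,0,1,2.5):
            s=ik(P,M,[q[0],.3,1.9,q4,1,q6])
            if s[1]<1e-3 and (best is None or abs(s[0][5])+abs(s[0][3])<best): best=abs(s[0][5])+abs(s[0][3]);qq=s[0]
        if best is None: mr=-1;break
        q=qq
      else:
        qn,e=ik(P,M,q)
        if e>1e-3: break
        if np.abs(qn-q).max()>1.2: break
        q=qn
      b=box(P,M); 
      on=(b[:,0]>335)&(b[:,1]>-60)&(b[:,1]<370)
      if on.any(): clear=min(clear,b[on,2].min()-70)
      clear=min(clear,b[:,2].min()-5); mr=roll
     res.append((mr,round(clear),yaw,d,tau,flip,hc,q.round(2).tolist()))
res=[r for r in res if r[0]>=90]
res.sort(key=lambda r:(-(r[1]>0),-r[0],-r[1]))
for r in res[:25]: print(r)
print(len(res))
E
time timeout 560 python3 scan.py
```

```text
(105, 9, 15, -1, -30, 1, (420, 155), [1.12, 0.93, 1.95, -0.72, 1.52, -0.05])
(105, -44, -15, 1, 0, -1, (420, 155), [-0.63, 1.4, 2.22, 1.12, 1.64, -0.45])
(105, -44, 15, -1, 0, 1, (420, 155), [1.1, 1.22, 1.81, -0.75, 1.91, -0.08])
(105, -44, 30, -1, 0, 1, (420, 155), [1.18, 1.25, 1.97, -0.9, 1.78, 0.06])
(105, -44, 30, -1, 0, 1, (450, 155), [1.12, 1.24, 1.95, -0.96, 1.8, 0.04])
(105, -44, 45, -1, 0, 1, (420, 155), [1.24, 1.32, 2.12, -1.06, 1.69, 0.27])
(105, -47, 0, -1, -30, 1, (420, 155), [1.02, 0.96, 1.78, -0.57, 1.66, -0.09])
(105, -47, 0, -1, -30, 1, (450, 155), [0.97, 0.97, 1.75, -0.61, 1.68, -0.12])
(105, -47, 15, 1, -30, -1, (420, 155), [-0.52, 0.93, 2.08, 0.8, 1.42, -0.02])
(105, -47, 15, -1, -30, 1, (450, 155), [1.06, 0.93, 1.93, -0.77, 1.52, -0.08])
(105, -56, 15, 1, -30, -1, (450, 155), [-0.49, 0.93, 2.02, 0.82, 1.45, 0.02])
(105, -56, 30, 1, -30, -1, (420, 155), [-0.43, 0.94, 1.9, 0.63, 1.57, 0.06])
(105, -56, 30, 1, -30, -1, (450, 155), [-0.4, 0.95, 1.84, 0.65, 1.6, 0.09])
(105, -56, 45, 1, -30, -1, (420, 155), [-0.32, 0.97, 1.73, 0.49, 1.71, 0.08])
(105, -56, 45, 1, -30,
[... 178 characters left out ...]
.22, 1.78, -0.82, 1.93, -0.1])
(105, -109, -60, -1, 0, 1, (420, 155), [0.56, 1.34, 1.14, 0.06, 2.49, 0.04])
(105, -109, -60, -1, 0, 1, (450, 155), [0.54, 1.36, 1.07, 0.03, 2.55, 0.02])
(105, -109, -45, -1, 0, 1, (420, 155), [0.68, 1.31, 1.24, -0.16, 2.42, -0.09])
(105, -109, -45, -1, 0, 1, (450, 155), [0.65, 1.33, 1.17, -0.21, 2.47, -0.13])
(105, -109, -30, -1, 0, 1, (420, 155), [0.79, 1.28, 1.36, -0.34, 2.32, -0.17])
(105, -109, -30, -1, 0, 1, (450, 155), [0.76, 1.29, 1.3, -0.4, 2.35, -0.21])
(105, -109, -15, -1, 0, 1, (420, 155), [0.9, 1.25, 1.5, -0.49, 2.19, -0.19])
(105, -109, -15, -1, 0, 1, (450, 155), [0.86, 1.26, 1.45, -0.55, 2.22, -0.23])
41
real	1m23.563s
user	1m24.076s
sys	0m0.044s
```

```bash
cat > scan2.py <<'E'
from ik import *
res=[]
for d,yaws,hcs in ((-1,(5,15,25),((420,140),(435,140))),(1,(15,30,45),((385,170),(405,170),(425,170)))):
 for yaw in yaws:
  for tau in (-30,-40,-50):
    flip=-d
    for hc in hcs:
     Y=np.radians(yaw); mr=-1;clear=1e9;q=None;lim=0
     P,M=tool(tp(0,0),np.array([540,160,60.]),d*np.radians(tau),8,flip)
     for q4 in (0,d*.6,-d*.6):
       s=ik(P,M,[.3,.5,1.9,q4,1,0])
       if s[1]<1e-3: q=s[0];break
     if q is None: res.append((-2,0,yaw,d,tau,hc));continue
     qs=q
     for roll in np.arange(0,106,7.5):
      Rt=tp(Y,d*np.radians(roll)); H=np.array([*hc,64.])
      t=H-Rt.apply([0,-40*d,0])
      P,M=tool(Rt,t,d*np.radians(tau),8,flip)
      qn,e=ik(P,M,q)
      if e>1e-3: break
      q=qn
      b=box(P,M); on=(b[:,0]>340)&(b[:,1]>-60)&(b[:,1]<370)
      c=b[:,2].min()-5
      if on.any(): c=min(c,b[on,2].min()-62)
      if c<2 and roll>50: break
      clear=min(clear,c); mr=roll
     res.append((mr,round(clear),yaw,d,tau,hc,qs.round(2).tolist(),q.round(2).tolist()))
res.sort(key=lambda r:(-r[0],-r[1]))
for r in res[:22]: print(r)
print([r[:6] for r in res if r[0]<0])
E
time timeout 560 python3 scan2.py
```

```text
(np.float64(105.0), 9, 5, -1, -30, (420, 140), [0.02, 0.43, 2.18, 0.87, 0.69, -2.16], [1.04, 0.94, 1.87, -0.63, 1.59, -0.07])
(np.float64(105.0), 9, 15, -1, -30, (420, 140), [0.02, 0.43, 2.18, 0.87, 0.69, -2.16], [1.1, 0.93, 1.98, -0.74, 1.49, -0.03])
(np.float64(105.0), 9, 15, -1, -30, (435, 140), [0.02, 0.43, 2.18, 0.87, 0.69, -2.16], [1.07, 0.93, 1.97, -0.76, 1.5, -0.05])
(np.float64(82.5), 18, 5, -1, -30, (435, 140), [0.02, 0.43, 2.18, 0.87, 0.69, -2.16], [0.97, 0.76, 1.95, -0.63, 1.4, -0.15])
(np.float64(82.5), 18, 15, 1, -30, (425, 170), [0.61, 0.52, 1.97, -0.52, 1.0, 2.42], [-0.42, 0.72, 2.18, 0.83, 1.22, 0.07])
(np.float64(82.5), 18, 30, 1, -30, (385, 170), [0.61, 0.52, 1.97, -0.52, 1.0, 2.42], [-0.38, 0.74, 2.08, 0.62, 1.32, 0.08])
(np.float64(82.5), 10, 30, 1, -30, (405, 170), [0.61, 0.52, 1.97, -0.52, 1.0, 2.42], [-0.36, 0.74, 2.04, 0.63, 1.34, 0.1])
(np.float64(82.5), 10, 30, 1, -30, (425, 170), [0.61, 0.52, 1.97, -0.52, 1.0, 2.42], [-0.35, 0.75, 2.0, 0.64, 1.36, 0.13])
(np.float64(82.5), 10, 45, 1, -30, (385, 170), [0.61, 0.52, 1.97, -0.52, 1.0, 2.42], [-0.28, 0.77, 1.93
[... 2212 characters left out ...]
00000000, 30, 1, -40, (425, 170)), (-1, 1000000000, 45, 1, -40, (385, 170)), (-1, 1000000000, 45, 1, -40, (405, 170)), (-1, 1000000000, 45, 1, -40, (425, 170)), (-2, 0, 5, -1, -50, (420, 140)), (-2, 0, 5, -1, -50, (435, 140)), (-2, 0, 15, -1, -50, (420, 140)), (-2, 0, 15, -1, -50, (435, 140)), (-2, 0, 25, -1, -50, (420, 140)), (-2, 0, 25, -1, -50, (435, 140)), (-2, 0, 15, 1, -50, (385, 170)), (-2, 0, 15, 1, -50, (405, 170)), (-2, 0, 15, 1, -50, (425, 170)), (-2, 0, 30, 1, -50, (385, 170)), (-2, 0, 30, 1, -50, (405, 170)), (-2, 0, 30, 1, -50, (425, 170)), (-2, 0, 45, 1, -50, (385, 170)), (-2, 0, 45, 1, -50, (405, 170)), (-2, 0, 45, 1, -50, (425, 170))]
real	0m3.071s
user	0m3.473s
sys	0m0.072s
```

```bash
cat > keys.py <<'E'
from ik import *
B=np.array([480.8,-180.3,6.]); Yd=np.radians(68)
for tau in (-30,-20,-10):
  q=np.array([-.61,.5,1.9,0,1,-.2]); print('tau',tau)
  def go(n,Rt,t):
    global q
    P,M=tool(Rt,np.array(t,float),np.radians(tau),10,-1); qn,e=ik(P,M,q)
    b=box(P,M); print(n,P.round(0),qn.round(2),'err %.3f'%e,'dq %.2f'%np.abs(qn-q).max(),'boxmin',b[b[:,2].argmin()].round(0)); q=qn
  r=np.radians
  go('dish',tp(Yd,0),B); go('lift',tp(Yd,0),B+[0,0,130])
  go('mid',tp(r(40),0),[480,0,140])
  for y in (20,10,0):
    go(f'pre{y}',tp(r(y),0),[405,160,100]); go(f'ins{y}',tp(r(y),0),[545,160,59])
  qs=q
  for y in (15,30,45):
    q=qs
    for ro,hz in ((0,70),(25,68),(50,66),(75,66),(85,80),(95,90)):
      Rt=tp(r(y),r(ro)); go(f'flip{y}/{ro}',Rt,np.array([415,185,hz])-Rt.apply([0,-40,0]))
E
python3 keys.py
```

```text
tau -30
dish [ 362. -262.  201.] [-0.71  0.54  2.24  2.1   0.22 -2.51] err 0.009 dq 2.31 boxmin [ 344. -222.   68.]
lift [ 362. -262.  331.] [-0.71  0.23  2.2   0.67  0.3  -1.05] err 0.000 dq 1.46 boxmin [ 344. -222.  198.]
mid [337. -17. 335.] [ 0.06  0.09  2.37 -0.89  0.5   1.56] err 0.000 dq 2.62 boxmin [340.  27. 202.]
pre20 [265. 193. 295.] [ 0.77  0.27  2.3  -0.63  0.88  2.36] err 0.000 dq 0.79 boxmin [283. 234. 162.]
ins20 [405. 193. 254.] [ 0.56  0.47  2.09 -0.73  0.8   2.23] err 0.000 dq 0.22 boxmin [423. 234. 121.]
pre10 [273. 217. 295.] [ 0.79  0.3   2.24 -0.53  0.96  2.45] err 0.000 dq 0.23 boxmin [297. 254. 162.]
ins10 [413. 217. 254.] [ 0.58  0.5   2.03 -0.62  0.9   2.32] err 0.000 dq 0.21 boxmin [437. 254. 121.]
pre0 [285. 239. 295.] [ 0.79  0.34  2.17 -0.42  1.03  2.51] err 0.023 dq 0.20 boxmin [315. 271. 162.]
ins0 [425. 239. 254.] [ 0.6   0.53  1.96 -0.52  1.    2.41] err 0.000 dq 0.21 boxmin [455. 271. 121.]
flip15/0 [268. 269. 265.] [ 0.89  0.41  2.18 -0.54  0.92  2.49] err 0.000 dq 0.30 boxmin [289. 308. 132.]
flip15/25 [292. 179. 295.] [ 0.54  0.22  2.3  -0.13  
[... 6737 characters left out ...]
1.91  0.69  1.7   0.13] err 0.000 dq 0.14 boxmin [347.   3.  40.]
flip45/0 [285. 151. 283.] [ 0.51  0.22  2.36 -0.32  0.53  1.54] err 0.000 dq 0.59 boxmin [259. 226. 168.]
flip45/25 [354.  83. 290.] [0.12 0.29 2.23 0.29 0.81 0.64] err 0.000 dq 0.89 boxmin [372.  16. 168.]
flip45/50 [418.  18. 255.] [-0.11  0.52  2.05  0.45  1.19  0.33] err 0.000 dq 0.39 boxmin [396.  -8. 118.]
flip45/75 [466. -30. 186.] [-0.22  0.8   1.86  0.51  1.56  0.21] err 0.000 dq 0.36 boxmin [404. -15.  62.]
flip45/85 [479. -43. 166.] [-0.25  0.89  1.8   0.53  1.71  0.19] err 0.000 dq 0.15 boxmin [402. -13.  52.]
flip45/95 [488. -51. 139.] [-0.26  0.98  1.74  0.55  1.85  0.17] err 0.000 dq 0.14 boxmin [397.  -9.  40.]
```

```bash
cat > plan.py <<'E'
from ik import *
from workcell import readout
r=np.radians; TAU=r(-15); G=10.
B=np.array([480.8,-180.3,6.]); Yd=r(68)
def cur():
    o=readout.get_obs(); return o['ee_pos'],R.from_rotvec(o['orientation']),o['qpos']
def plan(P,M,n=None,start=None):
    P0,M0=start if start else cur()[:2]
    d=(np.array(P)-P0)/50; w=(M*M0.inv()).as_rotvec(); w=np.degrees(w)/4
    need=max(np.abs(d).max(),np.abs(w).max()); n=n or int(np.ceil(need/5)*5); 
    print('rows',n,'min %.1f'%need,'per row',(np.r_[d,w]/n).round(3).tolist()); return (np.array(P),M)
E
python3 - <<'E'
from plan import *
P,M=tool(tp(Yd,0),B,TAU,G,-1)
S=P-M.apply([0,0,80])
s=plan(S,M); plan(P,M,start=s)
print(P.round(1),ik(S,M,cur()[2]),ik(P,M,cur()[2]))
E
```

```text
rows 10 min 8.1 per row [-0.101, 0.066, 0.027, -0.308, -0.806, 0.085]
rows 5 min 1.5 per row [0.076, -0.028, -0.31, 0.0, 0.0, 0.0]
[ 399.1 -273.   216.4] (array([-0.65685947,  0.34075516,  2.12075624,  0.17661286,  0.44277133,
       -0.48500275]), np.float64(1.3941113545631746e-15)) (array([-0.64354107,  0.52294485,  2.10436868,  0.26457279,  0.27921781,
       -0.56692978]), np.float64(3.461038024298179e-15))
```

Emit:
step_arm(targets=[[[-0.1,0.066,0.027,-0.308,-0.806,0.085,0.7],[-0.1,0.066,0.027,-0.308,-0.806,0.085,0.7],[-0.1,0.066,0.027,-0.308,-0.806,0.085,0.7],[-0.1,0.066,0.027,-0.308,-0.806,0.085,0.7],[-0.1,0.066,0.027,-0.308,-0.806,0.085,0.7]]])

```text
t: 4.62
ee_pos: [405.6, -282.3, 287.2]
orientation: [-2.547, -1.778, 0.037]
ft_force: [-0.8, 0.4, 0.4]
width: 61.4
grasp_force: 0.0
```

Emit:
step_arm(targets=[[[-0.1,0.066,0.027,-0.308,-0.806,0.085,0.7],[-0.1,0.066,0.027,-0.308,-0.806,0.085,0.7],[-0.1,0.066,0.027,-0.308,-0.806,0.085,0.7],[-0.1,0.066,0.027,-0.308,-0.806,0.085,0.7],[-0.1,0.066,0.027,-0.308,-0.806,0.085,0.7]]])

```text
t: 5.25
ee_pos: [380.6, -265.8, 293.9]
orientation: [2.369, 1.707, 0.213]
ft_force: [-0.4, 1.1, 0.1]
width: 61.8
grasp_force: 0.0
```

```bash
python3 q.py
python3 - <<'E'
from plan import *
P,M=tool(tp(Yd,0),B,TAU,G,-1)
plan(P,M,5)
from h import *
d=snap('wrist','w2')
h=np.radians(13.5)
for g in (-75,0,10,30):
  X=B+R.from_euler('Z',Yd).apply([-125+g*np.cos(h),0,55-g*np.sin(h)]); print(g,proj('w2',X).round(0))
p=d['pixels'].astype(int); m=(p[...,0]>140)&(p[...,0]-p[...,2]>60)
for v in range(0,384,24):
  u=np.where(m[v])[0]; print(v,(u.min(),u.max(),len(u),int(np.median(u))) if len(u)>5 else '')
E
```

```text
5.25 [-0.656  0.341  2.121  0.182  0.439 -0.49 ] [ 380.6 -265.8  293.9] [2.369 1.707 0.213] [-0.4  1.1  0.1] [-0.06  0.17 -0.02] 61.7638939069601 0.0
rows 5 min 1.5 per row [0.074, -0.029, -0.31, 0.003, 0.011, -0.001]
-75 [[254. 322.]]
0 [[254. 220.]]
10 [[254. 206.]]
30 [[254. 179.]]
0 
24 
48 
72 
96 
120 
144 
168 
192 
216 (np.int64(362), np.int64(394), 33, 378)
240 (np.int64(247), np.int64(406), 84, 364)
264 (np.int64(245), np.int64(376), 32, 260)
288 
312 (np.int64(243), np.int64(268), 26, 255)
336 
360
```

Emit:
step_arm(targets=[[[0.074,-0.029,-0.31,0,0.01,0,0.7],[0.074,-0.029,-0.31,0,0.01,0,0.7],[0.074,-0.029,-0.31,0,0.01,0,0.7],[0.074,-0.029,-0.31,0,0.01,0,0.7],[0.074,-0.029,-0.31,0,0.01,0,0.7]]])

```text
t: 5.92
ee_pos: [399.5, -274.1, 214.2]
orientation: [2.375, 1.708, 0.207]
ft_force: [0.3, 0.4, 1.1]
width: 61.1
grasp_force: 0.0
```

```bash
python3 q.py
```

```text
5.925 [-0.645  0.529  2.102  0.262  0.278 -0.564] [ 399.5 -274.1  214.2] [2.375 1.708 0.207] [0.3 0.4 1.1] [-0.04  0.2  -0.  ] 61.100273187284174 0.0
```

Emit:
step_arm(targets=[[[0,0,0,0,0,0,0],[0,0,0,0,0,0,0],[0,0,0,0,0,0,0],[0,0,0,0,0,0,0],[0,0,0,0,0,0,0]]])

```text
t: 6.55
ee_pos: [399.4, -274.2, 216.1]
orientation: [2.373, 1.707, 0.207]
ft_force: [-0.6, -0.7, 0.2]
width: 23.0
grasp_force: 30.0
```

```bash
python3 q.py
python3 - <<'E'
from plan import *
# lift 130, then mid then pre-insert
P,M=tool(tp(Yd,0),B,TAU,G,-1); s=plan(*tool(tp(Yd,0),B+[0,0,120],TAU,G,-1),n=5,start=(P,M))
for yaw,t in ((40,[470,0,130]),(10,[395,153,110])):
    T=tool(tp(r(yaw),0),np.array(t,float),TAU,G,-1); s=plan(*T,start=s); print(T[0].round(),ik(*T,[.2,.2,2.2,-.3,.7,1])[0].round(2))
E
```

```text
6.55 [-0.645  0.524  2.102  0.26   0.28  -0.563] [ 399.4 -274.2  216.1] [2.373 1.707 0.207] [-0.6 -0.7  0.2] [-0.17  0.16 -0.07] 23.04417945010378 29.963025748729706
rows 5 min 2.4 per row [0.0, 0.0, 0.48, 0.0, 0.0, 0.0]
rows 10 min 7.0 per row [-0.09, 0.459, 0.008, -0.0, 0.0, -0.7]
[354. -43. 340.] [-0.09  0.11  2.29 -0.32  0.58  0.97]
rows 10 min 7.5 per row [-0.162, 0.433, -0.04, -0.0, -0.0, -0.75]
[273. 173. 320.] [ 0.62  0.16  2.3  -0.32  0.82  2.19]
```

Emit:
step_arm(targets=[[[0,0,0.4,0,0,0,0],[0,0,0.5,0,0,0,0],[0,0,0.5,0,0,0,0],[0,0,0.5,0,0,0,0],[0,0,0.5,0,0,0,0]]])

```text
t: 7.18
ee_pos: [398.9, -273.8, 336.4]
orientation: [2.374, 1.708, 0.207]
ft_force: [0.4, -0.4, -2.0]
width: 23.2
grasp_force: 30.0
```

Emit:
step_arm(targets=[[[-0.09,0.46,0,0,0,-0.7,0],[-0.09,0.46,0,0,0,-0.7,0],[-0.09,0.46,0,0,0,-0.7,0],[-0.09,0.46,0,0,0,-0.7,0],[-0.09,0.46,0,0,0,-0.7,0]]])

```text
t: 7.8
ee_pos: [376.2, -158.2, 335.6]
orientation: [2.554, 1.397, 0.166]
ft_force: [-0.2, -0.1, -1.7]
width: 23.3
grasp_force: 30.0
```

Emit:
step_arm(targets=[[[-0.09,0.46,0,0,0,-0.7,0],[-0.09,0.46,0,0,0,-0.7,0],[-0.09,0.46,0,0,0,-0.7,0],[-0.09,0.46,0,0,0,-0.7,0],[-0.09,0.46,0,0,0,-0.7,0]]])

```text
t: 8.43
ee_pos: [353.6, -43.3, 335.6]
orientation: [2.696, 1.071, 0.124]
ft_force: [0.2, 0.1, -1.7]
width: 23.6
grasp_force: 30.0
```

Emit:
step_arm(targets=[[[-0.16,0.43,0,0,0,-0.75,0],[-0.16,0.43,0,0,0,-0.75,0],[-0.16,0.43,0,0,0,-0.75,0],[-0.16,0.43,0,0,0,-0.75,0],[-0.16,0.43,0,0,0,-0.75,0]]])

```text
t: 9.05
ee_pos: [313.6, 64.1, 335.7]
orientation: [2.805, 0.708, 0.078]
ft_force: [0.1, -0.0, -0.8]
width: 23.5
grasp_force: 30.0
```

Emit:
step_arm(targets=[[[-0.16,0.43,0,0,0,-0.75,0],[-0.16,0.43,0,0,0,-0.75,0],[-0.16,0.43,0,0,0,-0.75,0],[-0.16,0.43,0,0,0,-0.75,0],[-0.16,0.43,0,0,0,-0.75,0]]])

```text
t: 9.68
ee_pos: [273.7, 171.5, 335.7]
orientation: [2.87, 0.336, 0.031]
ft_force: [0.8, -0.1, -2.0]
width: 23.5
grasp_force: 30.0
```

```bash
python3 q.py
python3 - <<'E'
from plan import *
from h import *
a=snap('scene','s2')['pixels'];b=snap('side','d2')['pixels'];w=snap('wrist','w3')['pixels']
c=cv2.resize(a[150:350,150:350],(400,400),interpolation=cv2.INTER_CUBIC);e=cv2.resize(b[180:380,140:340],(400,400),interpolation=cv2.INTER_CUBIC)
cv2.imwrite('pics/v1.png',np.hstack([c,e])[:,:,::-1])
P,M,q=cur()
# expected turner blade pose from grasp
P0,M0=tool(R.identity(),np.zeros(3),TAU,G,-1)
Rt=M*M0.inv(); t=P-Rt.apply(P0); print(t.round(1),Rt.as_euler('ZYX',degrees=True).round(2))
L=np.array([[45,40,0],[45,-40,0],[-45,-40,0],[-45,40,0]])
for n in('s2','d2'): print(proj(n,Rt.apply(L)+t).round(1).tolist())
E
```

```text
9.675 [ 0.614  0.122  2.286 -0.307  0.861  2.167] [273.7 171.5 335.7] [2.87  0.336 0.031] [ 0.8 -0.1 -2. ] [ 0.14  0.28 -0.02] 23.471211913280563 29.951063096523285
[395.7 151.6 125.1] [10.09  0.05  0.09]
[[245.7, 280.0], [253.8, 252.8], [285.7, 260.9], [278.7, 288.8]]
[[244.6, 258.6], [251.5, 241.2], [281.5, 246.1], [276.3, 264.0]]
```

View pics/v1.png

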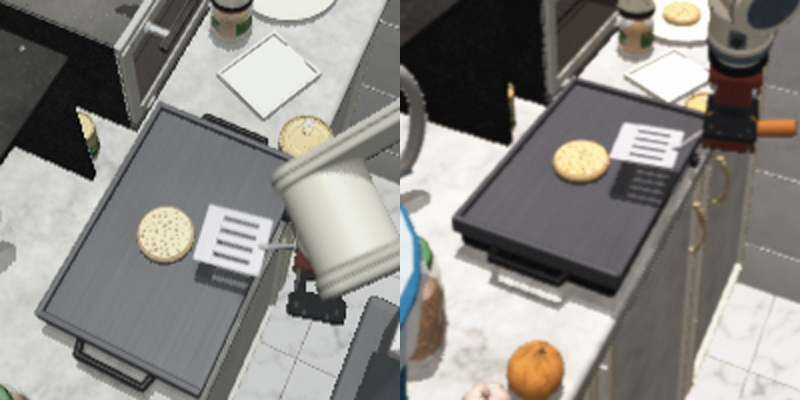

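The left panel shows the blade over the front of the griddle and the crumpet at (165,234). In the right panel the blade is at (648,145). Next I fit the actual pose of the blade in the grip.

```bash
cat > fit.py <<'E'
from plan import *
from h import *
P0,M0=tool(R.identity(),np.zeros(3),TAU,G,-1)
L=np.array([[45,40,0],[45,-40,0],[-45,-40,0],[-45,40,0]],float)
GP=np.array([-125+G*np.cos(h_:=r(13.5)),0,55-G*np.sin(h_)])
def quad(n,box):
    im=load(n)[2]; x0,y0,x1,y1=box; c=im[y0:y1,x0:x1].astype(int)
    m=((c.min(2)>150)&(c.max(2)-c.min(2)<22)).astype(np.uint8)
    m=cv2.morphologyEx(m,cv2.MORPH_OPEN,np.ones((2,2),np.uint8))
    k,l,s,_=cv2.connectedComponentsWithStats(m); i=1+s[1:,4].argmax()
    return l==i,s[i]
def fit(P,M,obs):  # obs: list of (name, 4 corners)
    def f(x):
        Rt=M*M0.inv()*R.from_rotvec(x[:3]); t=P-(M*M0.inv()).apply(P0)
        g=(M*M0.inv()).apply(GP)+t+np.array([0,0,0])
        X=Rt.apply(L-GP+[x[3],0,0])+g
        return np.r_[np.concatenate([(proj(n,X)-o).ravel() for n,o in obs]),x[:3]*3]
    s=least_squares(f,np.zeros(4)); return s
if __name__=='__main__':
    P,M,_=cur()
    o=[('s2',np.array([(247.5,282.5),(255,252.5),(286.5,258.5),(281,289)])-.25),('d2',np.array([(246,261.5),(249,241),(282,242.5),(281,264)])-.25)]
    s=fit(P,M,o); print(np.degrees(s.x[:3]).round(2),s.x[3],s.cost,s.fun[:16].reshape(-1,2).round(1).tolist())
    for n,b in (('s2',(230,235,300,300)),('d2',(230,230,300,275))):
        m,st=quad(n,b); print(n,st)
        for row in m[::2]: print(''.join('#' if v else '.' for v in row))
E
python3 fit.py
```

```text
[-11.2   -0.55   4.86] -3.331045726959041 8.825964340476084 [[0.5, -0.0], [-1.5, 0.6], [-0.4, 0.2], [0.5, -0.6], [0.8, 0.1], [2.3, -1.1], [-0.1, 0.7], [-2.1, 1.2]]
s2 [ 17  18  42  36 906]
......................................................................
......................................................................
......................................................................
......................................................................
......................................................................
......................................................................
......................................................................
......................................................................
......................................................................
..........................###.........................................
.........................#############................................
........................#####################.........................
........................#############################......
[... 2389 characters left out ...]
........################################.....................
................##############..##################....................
..................###############################.....................
...............................##################.....................
..........................................######......................
......................................................................
......................................................................
......................................................................
......................................................................
......................................................................
```

```bash
cat > sil.py <<'E'
from fit import *
from scipy.optimize import minimize
def hull(n,b):
    m,_=quad(n,b); m=cv2.morphologyEx(m.astype(np.uint8),cv2.MORPH_CLOSE,np.ones((3,3)),iterations=1)
    m=cv2.morphologyEx(np.pad(m,8),cv2.MORPH_OPEN,np.ones((9,9)))[8:-8,8:-8]
    pts=cv2.findNonZero(m); hl=cv2.convexHull(pts); z=np.zeros_like(m); cv2.fillConvexPoly(z,hl,1); return z
L2=np.vstack([L,L+[0,0,2.6]])
def silfit(P,M,views,x0=(0,0,0,0,0)):
    H={n:hull(n,b) for n,b in views}
    RT=M*M0.inv(); g=RT.apply(GP)+P-RT.apply(P0)
    def cost(x):
        Rt=RT*R.from_rotvec(np.radians(x[:3])); X=Rt.apply(L2-GP+[x[3],0,x[4]])+g; c=0
        for n,b in views:
            q=(proj(n,X)-[b[0],b[1]]); S=8
            hl=cv2.convexHull(np.float32(q+.5)*S).astype(np.int32); z=np.zeros((H[n].shape[0]*S,H[n].shape[1]*S),np.uint8); cv2.fillConvexPoly(z,hl,1)
            a=cv2.resize(z.astype(np.float32),None,fx=1/S,fy=1/S,interpolation=cv2.INTER_AREA); c+=np.abs(a-H[n]).sum()
        return c+.1*np.sum(np.square(x))
    best=min((minimize(cost,np.array(s,float),method='Nelder-Mead',options=dict(initial_simplex=np.array(s)+np.vstack([np.zeros(5),np.eye(5)*4]),maxiter=600)) for s in ((0,0,0,0,0),(-11,0,4,-3,0),(8,0,0,0,0))),key=lambda z:z.fun)
    Rt=RT*R.from_rotvec(np.radians(best.x[:3])); t=Rt.apply(-GP+[best.x[3],0,best.x[4]])+g
    print('fit',best.x.round(2),round(best.fun,1),'cost0',round(cost(np.zeros(5)),1),'blade',t.round(1),'ZYX',Rt.as_euler('ZYX',degrees=True).round(1)); print('corner z',(Rt.apply(L)+t)[:,2].round(1)); return best.x
if __name__=='__main__':
    P,M,_=cur(); silfit(P,M,(('s2',(230,235,300,300)),('d2',(230,230,300,275))))
E
python3 sil.py
```

```text
fit [-2.85  1.7   1.24 -1.34  1.53] 133.3 cost0 209.8 blade [392.8 151.  123.3] ZYX [11.3  1.8 -2.7]
corner z [119.9 123.8 126.6 122.7]
```

```bash
cat >> plan.py <<'E'
def tz(yaw,pitch,roll,t):
    Rt=R.from_euler('ZYX',[yaw,pitch,roll],degrees=True); return tool(Rt,np.array(t,float),TAU,G,-1)
E
python3 - <<'E'
from plan import *
T=tz(10,3,2,[392,141,68]); s=plan(*T,n=10); print(ik(*T,cur()[2])[0].round(2))
T=tz(10,3,2,[392,141,62]); s=plan(*T,n=5,start=s)
E
```

```text
rows 10 min 1.0 per row [0.017, -0.031, -0.1, 0.034, 0.081, -0.004]
[ 0.54  0.25  2.32 -0.29  0.72  2.1 ]
rows 5 min 0.1 per row [0.0, 0.0, -0.024, 0.0, 0.0, 0.0]
```

Emit:
step_arm(targets=[[[0.034,-0.062,-0.2,0.068,0.162,-0.008,0],[0.034,-0.062,-0.2,0.068,0.162,-0.008,0],[0.034,-0.062,-0.2,0.068,0.162,-0.008,0],[0.034,-0.062,-0.2,0.068,0.162,-0.008,0],[0.034,-0.062,-0.2,0.068,0.162,-0.008,0]]])

```text
t: 10.45
ee_pos: [282.9, 155.1, 284.9]
orientation: [2.899, 0.347, -0.049]
ft_force: [-0.3, 0.8, -0.5]
width: 23.6
grasp_force: 30.0
```

Emit:
step_arm(targets=[[[0,0,-0.03,0,0,0,0],[0,0,-0.03,0,0,0,0],[0,0,0,0,0,0,0],[0,0,0,0,0,0,0],[0,0,0,0,0,0,0]]])

```text
t: 11.08
ee_pos: [282.7, 155.6, 282.9]
orientation: [2.899, 0.347, -0.046]
ft_force: [-0.3, 0.0, -1.8]
width: 23.1
grasp_force: 30.0
```

```bash
python3 q.py
python3 - <<'E'
from sil import *
snap('scene','s3');snap('side','d3')
a,b=load('s3')[2],load('d3')[2]
c=cv2.resize(a[200:330,190:320],(400,400),interpolation=cv2.INTER_CUBIC);e=cv2.resize(b[210:310,200:300],(400,400),interpolation=cv2.INTER_CUBIC)
cv2.imwrite('pics/v2.png',np.hstack([c,e])[:,:,::-1])
P,M,_=cur(); silfit(P,M,(('s3',(235,250,310,315)),('d3',(230,245,300,295))))
E
```

```text
11.075 [ 0.54   0.254  2.318 -0.292  0.712  2.108] [282.7 155.6 282.9] [ 2.899  0.347 -0.046] [-0.3  0.  -1.8] [0.13 0.25 0.02] 23.125462856960006 29.952741265296936
fit [-1.66  1.29  0.91 -1.84  1.32] 112.1 cost0 181.4 blade [389.2 140.1  64.3] ZYX [10.8  4.2  0.4]
corner z [61.2 60.7 67.3 67.9]
```

View pics/v2.png

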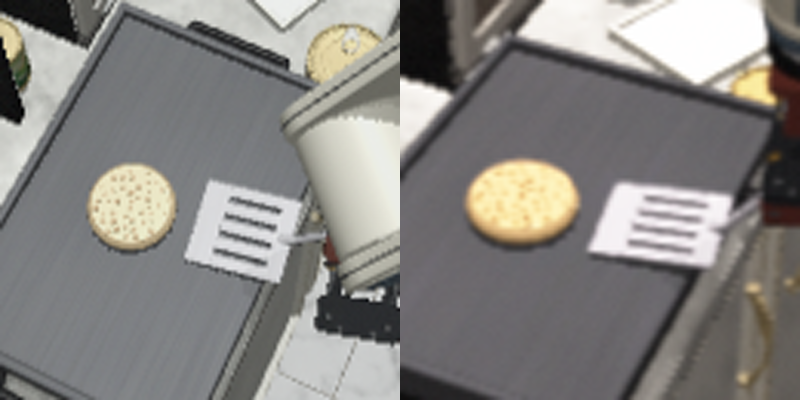

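The blade is flat just above the plate (left panel about (245,230)), lined up with the crumpet at (132,206) and leaving a gap. Next I lower it to contact.

Emit:
step_arm(targets=[[[0,0,-0.02,0,0,0,0],[0,0,-0.02,0,0,0,0],[0,0,-0.02,0,0,0,0],[0,0,0,0,0,0,0],[0,0,0,0,0,0,0]]])

```text
t: 11.8
ee_pos: [282.7, 155.5, 279.7]
orientation: [2.899, 0.347, -0.047]
ft_force: [-0.8, -0.5, -0.7]
width: 23.6
grasp_force: 30.0
```

```bash
python3 q.py
```

```text
11.8 [ 0.54   0.262  2.32  -0.295  0.702  2.112] [282.7 155.5 279.7] [ 2.899  0.347 -0.047] [-0.8 -0.5 -0.7] [ 0.05  0.24 -0.03] 23.602718496433088 29.95474934577942
```

Emit:
step_arm(targets=[[[0,0,-0.02,0,0,0,0],[0,0,-0.01,0,0,0,0],[0,0,0,0,0,0,0],[0,0,0,0,0,0,0],[0,0,0,0,0,0,0]]])

```text
t: 12.42
ee_pos: [282.7, 155.5, 278.2]
orientation: [2.899, 0.347, -0.047]
ft_force: [-0.9, 0.1, -0.2]
width: 23.7
grasp_force: 30.0
```

```bash
python3 q.py
```

```text
12.425 [ 0.54   0.266  2.321 -0.296  0.698  2.114] [282.7 155.5 278.2] [ 2.899  0.347 -0.047] [-0.9  0.1 -0.2] [ 0.03  0.2  -0.05] 23.692567127901498 29.960854053497314
```

Emit:
step_arm(targets=[[[0.08,0.014,-0.02,0,0,0,0],[0.16,0.028,0,0,0,0,0],[0.16,0.028,0,0,0,0,0],[0.16,0.028,0,0,0,0,0],[0.16,0.028,0,0,0,0,0]]])

```text
t: 13.05
ee_pos: [319.4, 161.9, 277.2]
orientation: [2.899, 0.347, -0.047]
ft_force: [-0.7, 0.7, 0.1]
width: 23.1
grasp_force: 30.0
```

Emit:
step_arm(targets=[[[0.16,0.028,0,0,0,0,0],[0.16,0.028,0,0,0,0,0],[0.16,0.028,0,0,0,0,0],[0.16,0.028,0,0,0,0,0],[0.16,0.028,0,0,0,0,0]]])

```text
t: 13.68
ee_pos: [359.3, 168.9, 277.2]
orientation: [2.899, 0.347, -0.047]
ft_force: [-1.1, -1.1, -0.1]
width: 23.3
grasp_force: 30.0
```

```bash
python3 q.py
python3 - <<'E'
from h import *
for n,f in(('scene','s4'),('side','d4')): snap(n,f)
a,b=load('s4')[2],load('d4')[2]
def crumpet(f,z=72):
    p=load(f)[2].astype(int); m=((p[...,0]>150)&(p[...,0]-p[...,2]>25)).astype(np.uint8)
    best=None
    m[:190]=0
    k,l,s,c=cv2.connectedComponentsWithStats(m)
    for i in range(1,k):
        if s[i,4]>150: print(f,s[i].tolist(),ray(f,*c[i],z).round(1))
crumpet('s4');crumpet('d4')
E
```

```text
13.675 [ 0.472  0.349  2.175 -0.291  0.748  2.032] [359.3 168.9 277.2] [ 2.899  0.347 -0.047] [-1.1 -1.1 -0.1] [-0.03  0.28 -0.07] 23.304933442017315 29.96166318655014
s4 [0, 200, 31, 28, 677] [1182.2  298.4   72. ]
s4 [0, 238, 12, 27, 236] [1122.5  402.4   72. ]
s4 [200, 249, 29, 27, 603] [548.7 173.8  72. ]
d4 [289, 226, 19, 16, 213] [352.8 -42.1  72. ]
d4 [198, 247, 28, 20, 448] [552.1 175.3  72. ]
d4 [14, 310, 77, 47, 1068] [758.2 568.7  72. ]
d4 [193, 350, 30, 26, 589] [387.2 495.1  72. ]
d4 [29, 354, 52, 30, 295] [673.  634.7  72. ]
d4 [171, 371, 25, 13, 219] [416.1 547.8  72. ]
```

Emit:
step_arm(targets=[[[0.14,0.034,0,0,0,0,0],[0.14,0.034,0,0,0,0,0],[0.14,0.034,0,0,0,0,0],[0.14,0.034,0,0,0,0,0],[0.14,0.034,0,0,0,0,0]]])

```text
t: 14.4
ee_pos: [394.2, 177.4, 277.1]
orientation: [2.899, 0.347, -0.047]
ft_force: [-1.5, 0.5, 1.1]
width: 23.0
grasp_force: 30.0
```

```bash
python3 q.py
cat >> h.py <<'E'
def crumpet(f,z=72):
    p=load(f)[2].astype(int); m=((p[...,0]>150)&(p[...,0]-p[...,2]>25)).astype(np.uint8)
    m[:190]=0
    k,l,s,c=cv2.connectedComponentsWithStats(m)
    for i in range(1,k):
        if s[i,4]>150:
            X=ray(f,*c[i],z)
            if 350<X[0]<600 and -20<X[1]<340: print(f,s[i].tolist(),X.round(1))
def two(k,ba,bb,sc=4):
    snap('scene','s'+k);snap('side','d'+k); a,b=load('s'+k)[2],load('d'+k)[2]
    f=lambda i,q:cv2.resize(i[q[1]:q[1]+100,q[0]:q[0]+100],(400,400),interpolation=cv2.INTER_CUBIC)
    cv2.imwrite(f'pics/v{k}.png',np.hstack([f(a,ba),f(b,bb)])[:,:,::-1]); crumpet('s'+k);crumpet('d'+k)
E
python3 -c "
from h import *
two('5',(180,220),(180,210))"
```

```text
14.4 [ 0.454  0.387  2.102 -0.285  0.778  2.002] [394.2 177.4 277.1] [ 2.899  0.347 -0.047] [-1.5  0.5  1.1] [-0.01  0.16 -0.08] 23.03811496134075 29.963568449020386
s5 [198, 249, 28, 26, 583] [555.2 176.5  72. ]
d5 [197, 247, 28, 19, 426] [557.  175.1  72. ]
```

View pics/v5.png

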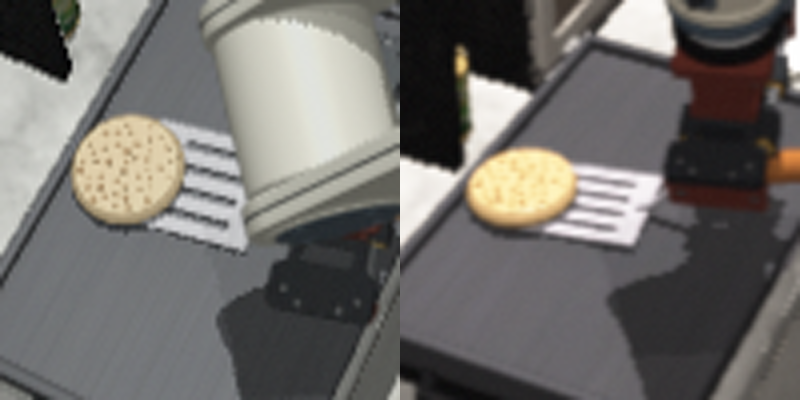

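The front of the blade is now under the crumpet, which sits against the back lip at about (128,168) in the left panel. Pushing on.

Emit:
step_arm(targets=[[[0.13,0.04,0,0,0,0,0],[0.13,0.04,0,0,0,0,0],[0.13,0.04,0,0,0,0,0],[0.13,0.035,0,0,0,0,0],[0.13,0.035,0,0,0,0,0]]])

```text
t: 15.12
ee_pos: [426.8, 186.9, 277.2]
orientation: [2.899, 0.347, -0.047]
ft_force: [-1.7, -1.0, 0.1]
width: 23.4
grasp_force: 30.0
```

```bash
python3 q.py
python3 - <<'E'
from plan import *
from h import *
two('6',(180,220),(180,210))
P,M,q=cur()
P0,M0=tool(R.identity(),np.zeros(3),TAU,G,-1); Rt=M*M0.inv(); t=P-Rt.apply(P0); e=Rt.as_euler('ZYX',degrees=True); print('nominal',t.round(1),e.round(2))
T=tz(e[0],-6,2,t+[0,0,8]); s=plan(*T,n=5); 
T=tz(e[0],-6,2,t+[0,0,35]); s=plan(*T,n=5,start=s)
T=tz(20,-6,2,[440,185,95]); s=plan(*T,n=10,start=s); print(ik(*T,q)[0].round(2))
E
```

```text
15.125 [ 0.442  0.423  2.032 -0.278  0.808  1.979] [426.8 186.9 277.2] [ 2.899  0.347 -0.047] [-1.7 -1.   0.1] [-0.06  0.18 -0.1 ] 23.440088960674856 29.96781349182129
s6 [197, 249, 27, 27, 576] [558.  179.5  72. ]
d6 [196, 247, 28, 19, 433] [559.6 176.   72. ]
nominal [537.2 172.1  60. ] [9.82 2.9  2.01]
rows 5 min 2.2 per row [-0.127, -0.022, -0.044, 0.075, -0.438, -0.0]
rows 5 min 0.5 per row [0.0, 0.0, 0.108, 0.0, 0.0, 0.0]
rows 10 min 2.5 per row [-0.193, -0.025, 0.0, 0.0, -0.0, 0.254]
[ 0.57  0.23  2.32 -0.44  0.58  2.11]
```

Emit:
step_arm(targets=[[[-0.127,-0.022,-0.04,0.07,-0.438,0,0],[-0.127,-0.022,-0.04,0.07,-0.438,0,0],[-0.127,-0.022,-0.04,0.07,-0.438,0,0],[-0.127,-0.022,-0.04,0.07,-0.438,0,0],[-0.127,-0.022,-0.04,0.07,-0.438,0,0]]])

```text
t: 15.85
ee_pos: [394.3, 181.3, 267.0]
orientation: [2.903, 0.323, 0.18]
ft_force: [0.3, 0.6, -2.8]
width: 23.4
grasp_force: 30.0
```

Emit:
step_arm(targets=[[[0,0,0.1,0,0,0,0],[0,0,0.1,0,0,0,0],[0,0,0.1,0,0,0,0],[0,0,0.1,0,0,0,0],[0,0,0.1,0,0,0,0]]])

```text
t: 16.48
ee_pos: [394.6, 181.3, 292.6]
orientation: [2.903, 0.322, 0.179]
ft_force: [0.4, 0.2, -1.6]
width: 23.3
grasp_force: 30.0
```

```bash
python3 q.py
python3 - <<'E'
from plan import *
from h import *
two('7',(180,220),(180,210))
K=[crumpet(f,110) for f in('s7','d7')]
P,M,q=cur()
P0,M0=tool(R.identity(),np.zeros(3),TAU,G,-1); Rt=M*M0.inv(); t=P-Rt.apply(P0); e=Rt.as_euler('ZYX',degrees=True); print('nominal',t.round(1),e.round(2))
E
```

```text
16.475 [ 0.474  0.338  2.129 -0.398  0.675  2.136] [394.6 181.3 292.6] [2.903 0.322 0.179] [ 0.4  0.2 -1.6] [0.08 0.46 0.05] 23.252592301777945 29.95088517665863
s7 [197, 244, 29, 28, 636] [562.3 167.4  72. ]
d7 [196, 237, 29, 21, 454] [577.2 139.3  72. ]
s7 [197, 244, 29, 28, 636] [551.2 179.  110. ]
d7 [196, 237, 29, 21, 454] [553.2 179.4 110. ]
nominal [536.3 171.3  94.3] [ 9.81 -5.94  1.89]
```

```bash
cat > flip.py <<'E'
from plan import *
def F(yaw,pitch,roll,H,n=5,s=None,q=[.4,.3,2.3,0,.7,1.5]):
    Rt=R.from_euler('ZYX',[yaw,pitch,roll],degrees=True); t=np.array(H,float)-Rt.apply([0,-40,0])
    T=tool(Rt,t,TAU,G,-1); s=plan(*T,n=n,start=s); qq,e=ik(*T,q); b=box(*T); print(roll,qq.round(2),'%.3f'%e,b[b[:,2].argmin()].round(0)); return s,qq
if __name__=='__main__':
    s,q=F(30,-4,2,[415,185,78],10,None,cur()[2])
    for ro,z,n in((20,64,5),(38,62,5),(56,62,5),(74,64,5)): s,q=F(30,-1.3,ro,[415,185,z],n,s,q)
E
python3 flip.py
```

```text
rows 10 min 5.0 per row [-0.26, 0.004, -0.021, -0.014, 0.047, 0.505]
2 [ 0.66  0.23  2.36 -0.45  0.55  2.04] 0.000 [204. 220. 161.]
rows 5 min 3.6 per row [0.172, -0.222, 0.017, 0.712, 0.566, 0.042]
20 [0.32 0.23 2.33 0.18 0.58 1.16] 0.000 [323.  43. 176.]
rows 5 min 3.9 per row [0.141, -0.242, -0.047, 0.779, 0.45, 0.02]
38 [0.03 0.32 2.27 0.53 0.8  0.59] 0.000 [339.  16. 144.]
rows 5 min 3.9 per row [0.129, -0.218, -0.123, 0.779, 0.45, 0.02]
56 [-0.18  0.5   2.17  0.64  1.07  0.32] 0.000 [351.  -2. 106.]
rows 5 min 3.9 per row [0.105, -0.174, -0.188, 0.779, 0.45, 0.02]
74 [-0.3   0.7   2.06  0.67  1.32  0.18] 0.000 [356.  -9.  66.]
```

Emit:
step_arm(targets=[[[-0.26,0,-0.02,-0.014,0.047,0.505,0],[-0.26,0,-0.02,-0.014,0.047,0.505,0],[-0.26,0,-0.02,-0.014,0.047,0.505,0],[-0.26,0,-0.02,-0.014,0.047,0.505,0],[-0.26,0,-0.02,-0.014,0.047,0.505,0]]])

```text
t: 17.2
ee_pos: [328.5, 181.3, 287.1]
orientation: [2.871, 0.585, 0.182]
ft_force: [0.6, -0.3, -2.2]
width: 23.4
grasp_force: 30.0
```

Emit:
step_arm(targets=[[[-0.26,0,-0.02,-0.014,0.047,0.505,0],[-0.26,0,-0.02,-0.014,0.047,0.505,0],[-0.26,0,-0.02,-0.014,0.047,0.505,0],[-0.26,0,-0.02,-0.014,0.047,0.505,0],[-0.26,0,-0.02,-0.014,0.047,0.505,0]]])

```text
t: 17.82
ee_pos: [263.7, 181.3, 282.1]
orientation: [2.817, 0.84, 0.184]
ft_force: [-0.4, -0.3, -2.2]
width: 23.6
grasp_force: 30.0
```

```bash
python3 q.py
python3 - <<'E'
from flip import *
from h import *
two('8',(200,220),(200,210))
for z in (90,): [crumpet(f,z) for f in('s8','d8')]
P,M,q=cur()
P0,M0=tool(R.identity(),np.zeros(3),TAU,G,-1); Rt=M*M0.inv(); t=P-Rt.apply(P0); e=Rt.as_euler('ZYX',degrees=True); print('nominal',t.round(1),e.round(2))
s=None
for ro,z,n in((20,64,5),(38,62,5)): s,q=F(30,-1.3,ro,[415,185,z],n,s,q)
E
```

```text
17.825 [ 0.655  0.229  2.366 -0.45   0.545  2.033] [263.7 181.3 282.1] [2.817 0.84  0.184] [-0.4 -0.3 -2.2] [-0.03  0.5   0.02] 23.553701318476936 29.951282143592834
s8 [234, 284, 31, 30, 730] [410.8 225.6  72. ]
d8 [234, 267, 31, 22, 542] [413.9 211.4  72. ]
s8 [234, 284, 31, 30, 730] [408.1 230.1  90. ]
d8 [234, 267, 31, 22, 542] [406.2 228.8  90. ]
nominal [392.8 217.2  78.5] [30.12 -3.84  1.97]
rows 5 min 3.6 per row [0.178, -0.213, 0.019, 0.716, 0.56, 0.034]
20 [0.32 0.23 2.33 0.18 0.58 1.16] 0.000 [323.  43. 176.]
rows 5 min 3.9 per row [0.141, -0.242, -0.047, 0.779, 0.45, 0.02]
38 [0.03 0.32 2.27 0.53 0.8  0.59] 0.000 [339.  16. 144.]
```

Emit:
step_arm(targets=[[[0.178,-0.213,0.019,0.716,0.56,0.034,0],[0.178,-0.213,0.019,0.716,0.56,0.034,0],[0.178,-0.213,0.019,0.716,0.56,0.034,0],[0.178,-0.213,0.019,0.716,0.56,0.034,0],[0.178,-0.213,0.019,0.716,0.56,0.034,0]]])

```text
t: 18.55
ee_pos: [309.6, 127.7, 287.1]
orientation: [-2.912, -0.873, -0.014]
ft_force: [0.8, 0.9, -2.3]
width: 23.7
grasp_force: 30.0
```

```bash
python3 q.py
python3 - <<'E'
from flip import *
from h import *
two('9',(200,220),(200,210))
for z in (85,): [crumpet(f,z) for f in('s9','d9')]
q=cur()[2];s=None
for ro,z,n in((38,62,5),(56,62,5)): s,q=F(30,-1.3,ro,[415,185,z],n,s,q)
E
```

```text
18.55 [0.317 0.23  2.324 0.184 0.583 1.152] [309.6 127.7 287.1] [-2.912 -0.873 -0.014] [ 0.8  0.9 -2.3] [-0.24  0.3   0.04] 23.715302183116872 29.956132471561432
s9 [233, 284, 31, 27, 646] [415.1 223.3  72. ]
d9 [231, 268, 31, 16, 384] [424.7 206.8  72. ]
s9 [233, 284, 31, 27, 646] [413.1 226.6  85. ]
d9 [231, 268, 31, 16, 384] [419.  219.4  85. ]
rows 5 min 3.9 per row [0.13, -0.24, -0.049, 0.777, 0.453, 0.036]
38 [0.03 0.32 2.27 0.53 0.8  0.59] 0.000 [339.  16. 144.]
rows 5 min 3.9 per row [0.129, -0.218, -0.123, 0.779, 0.45, 0.02]
56 [-0.18  0.5   2.17  0.64  1.07  0.32] 0.000 [351.  -2. 106.]
```

Emit:
step_arm(targets=[[[0.13,-0.24,-0.049,0.777,0.453,0.036,0],[0.13,-0.24,-0.049,0.777,0.453,0.036,0],[0.13,-0.24,-0.049,0.777,0.453,0.036,0],[0.13,-0.24,-0.049,0.777,0.453,0.036,0],[0.13,-0.24,-0.049,0.777,0.453,0.036,0]]])

```text
t: 19.27
ee_pos: [341.6, 67.9, 274.5]
orientation: [-2.618, -0.796, 0.093]
ft_force: [-0.4, 0.6, -0.4]
width: 23.4
grasp_force: 30.0
```

```bash
python3 q.py
python3 - <<'E'
from flip import *
from h import *
two('10',(200,220),(200,210))
for z in (85,): [crumpet(f,z) for f in('s10','d10')]
q=cur()[2];s=None
for ro,z,n in((56,62,5),(74,64,5)): s,q=F(30,-1.3,ro,[415,185,z],n,s,q)
E
```

```text
19.275 [0.029 0.324 2.272 0.53  0.799 0.588] [341.6  67.9 274.5] [-2.618 -0.796  0.093] [-0.4  0.6 -0.4] [-0.45  0.13 -0.  ] 23.436209699729666 29.962773621082306
s10 [234, 279, 30, 21, 487] [423.8 203.6  72. ]
d10 [232, 267, 30, 9, 194] [430.2 188.3  72. ]
s10 [234, 279, 30, 21, 487] [421.7 207.1  85. ]
d10 [232, 267, 30, 9, 194] [424.4 201.2  85. ]
rows 5 min 3.9 per row [0.132, -0.219, -0.121, 0.785, 0.448, 0.017]
56 [-0.18  0.5   2.17  0.64  1.07  0.32] 0.000 [351.  -2. 106.]
rows 5 min 3.9 per row [0.105, -0.174, -0.188, 0.779, 0.45, 0.02]
74 [-0.3   0.7   2.06  0.67  1.32  0.18] 0.000 [356.  -9.  66.]
```

Emit:
step_arm(targets=[[[0.132,-0.219,-0.121,0.785,0.448,0.017,0],[0.132,-0.219,-0.121,0.785,0.448,0.017,0],[0.132,-0.219,-0.121,0.785,0.448,0.017,0],[0.132,-0.219,-0.121,0.785,0.448,0.017,0],[0.132,-0.219,-0.121,0.785,0.448,0.017,0]]])

```text
t: 20.0
ee_pos: [374.5, 13.6, 244.2]
orientation: [-2.32, -0.708, 0.177]
ft_force: [0.7, -0.5, -2.1]
width: 23.5
grasp_force: 30.0
```

```bash
python3 q.py
python3 - <<'E'
from flip import *
from h import *
two('11',(200,220),(200,210))
for z in (95,): [crumpet(f,z) for f in('s11','d11')]
q=cur()[2];s=None
for ro,z,n in((74,64,5),(84,74,5)): s,q=F(30,-1.3,ro,[415,185,z],n,s,q)
E
```

```text
20.0 [-0.175  0.497  2.176  0.638  1.066  0.317] [374.5  13.6 244.2] [-2.32  -0.708  0.177] [ 0.7 -0.5 -2.1] [-0.63  0.    0.  ] 23.548664638128756 29.96808171272278
s11 [234, 278, 29, 16, 347] [430.3 193.9  72. ]
d11 [232, 261, 29, 9, 162] [441.6 166.   72. ]
s11 [234, 278, 29, 16, 347] [426.4 200.3  95. ]
d11 [232, 261, 29, 9, 162] [431.  189.5  95. ]
rows 5 min 3.9 per row [0.106, -0.175, -0.186, 0.782, 0.449, 0.017]
74 [-0.3   0.7   2.06  0.67  1.32  0.18] 0.000 [356.  -9.  66.]
rows 5 min 2.2 per row [0.044, -0.071, -0.093, 0.433, 0.25, 0.011]
84 [-0.34  0.81  2.    0.67  1.47  0.14] 0.000 [356.  -8.  52.]
```

Run:
```python
from flip import *
q=cur()[2];s=None
for ro,H,n in((74,[415,185,74],5),(86,[423,171,86],5),(94,[432,155,98],5)): s,q=F(30,-1.3,ro,H,n,s,q); print(box(*s)[box(*s)[:,2].argsort()[:3]].round(0).tolist())
```

```text
rows 5 min 3.9 per row [0.106, -0.175, -0.146, 0.782, 0.449, 0.017]
74 [-0.3   0.68  2.06  0.66  1.34  0.19] 0.000 [356.  -9.  76.]
[[356.0, -9.0, 76.0], [420.0, 31.0, 82.0], [398.0, -86.0, 128.0]]
rows 5 min 2.6 per row [0.084, -0.138, -0.113, 0.519, 0.3, 0.014]
86 [-0.36  0.81  1.96  0.66  1.53  0.15] 0.000 [363. -21.  59.]
[[363.0, -21.0, 59.0], [428.0, 18.0, 65.0], [410.0, -105.0, 92.0]]
rows 5 min 1.7 per row [0.061, -0.102, -0.069, 0.346, 0.2, 0.009]
94 [-0.4   0.89  1.89  0.65  1.68  0.13] 0.000 [370. -33.  52.]
[[370.0, -33.0, 52.0], [436.0, 5.0, 59.0], [419.0, -120.0, 71.0]]
```

Run:
```python
from flip import *
q=cur()[2];s=None
for ro,H,n in((74,[415,185,74],5),(78,[411,191,106],5),(86,[433,154,108],5)): s,q=F(30,-1.3,ro,H,n,s,q); print(box(*s)[box(*s)[:,2].argsort()[:2]].round(0).tolist())
```

```text
rows 5 min 3.9 per row [0.106, -0.175, -0.146, 0.782, 0.449, 0.017]
74 [-0.3   0.68  2.06  0.66  1.34  0.19] 0.000 [356.  -9.  76.]
[[356.0, -9.0, 76.0], [420.0, 31.0, 82.0]]
rows 5 min 0.9 per row [0.003, -0.007, 0.076, 0.173, 0.1, 0.005]
78 [-0.31  0.66  2.05  0.67  1.43  0.2 ] 0.000 [352.  -3.  98.]
[[352.0, -3.0, 98.0], [417.0, 36.0, 104.0]]
rows 5 min 1.7 per row [0.121, -0.2, -0.102, 0.346, 0.2, 0.009]
86 [-0.39  0.78  1.94  0.63  1.59  0.18] 0.000 [373. -38.  81.]
[[373.0, -38.0, 81.0], [438.0, 1.0, 87.0]]
```

Emit:
step_arm(targets=[[[0.106,-0.175,-0.146,0.782,0.449,0.017,0],[0.106,-0.175,-0.146,0.782,0.449,0.017,0],[0.106,-0.175,-0.146,0.782,0.449,0.017,0],[0.106,-0.175,-0.146,0.782,0.449,0.017,0],[0.106,-0.175,-0.146,0.782,0.449,0.017,0]]])

```text
t: 20.72
ee_pos: [400.9, -29.8, 207.9]
orientation: [-2.021, -0.618, 0.247]
ft_force: [-0.6, -0.0, -2.4]
width: 23.1
grasp_force: 30.0
```

```bash
python3 q.py
python3 - <<'E'
from flip import *
from h import *
two('12',(200,220),(200,210))
for z in (95,): [crumpet(f,z) for f in('s12','d12')]
q=cur()[2];s=None
for ro,H,n in((78,[411,191,106],5),(86,[433,154,108],5)): s,q=F(30,-1.3,ro,H,n,s,q)
E
```

```text
20.725 [-0.296  0.681  2.063  0.665  1.339  0.19 ] [400.9 -29.8 207.9] [-2.021 -0.618  0.247] [-0.6 -0.  -2.4] [-0.78 -0.06 -0.02] 23.051392322672147 29.977732300758362
s12 [233, 276, 29, 9, 176] [439.8 182.7  72. ]
s12 [233, 276, 29, 9, 176] [435.7 189.4  95. ]
rows 5 min 0.9 per row [0.004, -0.008, 0.076, 0.174, 0.1, 0.004]
78 [-0.31  0.66  2.05  0.67  1.43  0.2 ] 0.000 [352.  -3.  98.]
rows 5 min 1.7 per row [0.121, -0.2, -0.102, 0.346, 0.2, 0.009]
86 [-0.39  0.78  1.94  0.63  1.59  0.18] 0.000 [373. -38.  81.]
```

View pics/v12.png

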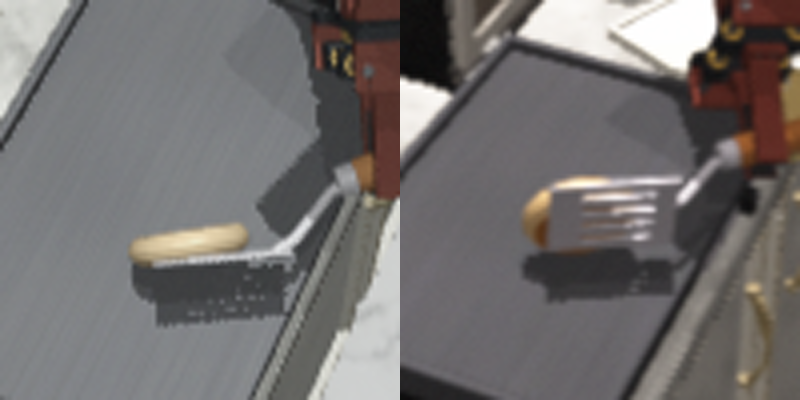

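The crumpet stands on edge, leaning against the steep blade (left panel about (190,242)). Next I raise the blade edge above mid-height and push it over.

Emit:
step_arm(targets=[[[0.004,-0.008,0.076,0.174,0.1,0.004,0],[0.004,-0.008,0.076,0.174,0.1,0.004,0],[0.004,-0.008,0.076,0.174,0.1,0.004,0],[0.004,-0.008,0.076,0.174,0.1,0.004,0],[0.004,-0.008,0.076,0.174,0.1,0.004,0]]])

```text
t: 21.45
ee_pos: [402.0, -32.5, 227.3]
orientation: [-1.952, -0.598, 0.257]
ft_force: [0.2, 0.3, -2.5]
width: 23.1
grasp_force: 30.0
```

```bash
python3 q.py
python3 - <<'E'
from flip import *
from h import *
two('13',(200,220),(200,210))
for z in (95,): [crumpet(f,z) for f in('s13','d13')]
q=cur()[2];s=None
for ro,H,n in((86,[433,154,108],5),): s,q=F(30,-1.3,ro,H,n,s,q)
E
```

```text
21.45 [-0.308  0.66   2.054  0.674  1.435  0.2  ] [402.  -32.5 227.3] [-1.952 -0.598  0.257] [ 0.2  0.3 -2.5] [-0.73 -0.12 -0.04] 23.124531114711555 29.98840034008026
rows 5 min 1.7 per row [0.121, -0.199, -0.106, 0.336, 0.204, 0.013]
86 [-0.39  0.78  1.94  0.63  1.59  0.18] 0.000 [373. -38.  81.]
```

```bash
sed -i 's/s\[i,4\]>150/s[i,4]>30/' h.py; python3 -c "
from h import *
for f in('s12','s13','d12','d13'): print(f); crumpet(f,90)
p=load('s13')[2][265:295:1,225:275].astype(int)
for r in p: print(''.join('#' if (v[0]>110 and v[0]-v[2]>25) else ('o' if v.min()>120 else '.') for v in r))"
```

```text
s12
s12 [233, 276, 29, 9, 176] [436.6 187.9  90. ]
s13
s13 [232, 274, 30, 9, 132] [441.7 182.5  90. ]
d12
d13
ooooooooooooooooooooooooooooooooooooooooooooooo...
oooooooooooooooooooooooooooooooooooooooooooooo....
oooooooooooooooooooooooooooooooooooooooooooo......
ooooooooooooooooooooooooooooooooooooooooooo.......
ooooooooooooooooooooooooooooooooooooooooooo.......
oooooooooooooooooooooooooooooooooooooooooo........
oooooooooooooooooooooooooooooooooooooooooo........
oooooooooooooooooooooooooooooooooooooooooo........
oooooooooooooooooooooooooooooooooooooooooo.......o
ooooooooooooooooooooooooooooo#oooooooooooo.......o
ooooooooooooooooooooo###############ooooooo....ooo
oooooooooooooo#######################ooooooo..oooo
ooooooooooo##########################ooooooooooooo
oooooooo###########################oooooooooooooo.
ooooooo.###################oooooooooooooooooooo...
ooooooo##############oooooooooooooooo.ooo.........
ooooooo######oooooooooooooooooooooooo.ooo......oo.
ooooooo######..........oo.ooooooo.ooooooo......o..
ooooooo.#####..........o..........o.....ooooooooo.
ooooooo..............................oooooooooo.o.
ooooooo..............................ooooooooooo.o
ooooooo..............................ooooooooooooo
ooooooo.............................o.oo....oo.oo.
ooooooo....................................oo.ooo.
ooooooo.......................................oo..
oooooooo..........................................
ooooooooo.........................................
ooooooooo.........................................
ooooooooooo.....................................o.
ooooooooooooo..................................o..
```

Still standing against the blade. Now the push.

Emit:
step_arm(targets=[[[0.12,-0.2,-0.1,0.336,0.204,0.013,0],[0.12,-0.2,-0.1,0.336,0.204,0.013,0],[0.12,-0.2,-0.1,0.336,0.204,0.013,0],[0.12,-0.2,-0.1,0.336,0.204,0.013,0],[0.12,-0.2,-0.1,0.336,0.204,0.013,0]]])

```text
t: 22.18
ee_pos: [432.4, -83.3, 201.4]
orientation: [-1.819, -0.557, 0.287]
ft_force: [0.7, 0.1, -2.0]
width: 23.2
grasp_force: 30.0
```

```bash
python3 q.py
python3 - <<'E'
from h import *
for n,f in(('scene','s14'),('side','d14')):
    snap(n,f)
def show(f,x0,y0,x1,y1):
    p=load(f)[2][y0:y1:2,x0:x1].astype(int)
    for r in p: print(''.join('#' if (v[0]>200 and v[0]-v[2]>25) else 'b' if (v[0]>100 and v[0]-v[2]>25) else ('o' if v.min()>150 else '.') for v in r))
crumpet('s14');crumpet('d14'); show('s14',220,240,290,300); show('d14',220,230,290,290)
E
```

```text
22.175 [-0.39   0.775  1.935  0.633  1.593  0.177] [432.4 -83.3 201.4] [-1.819 -0.557  0.287] [ 0.7  0.1 -2. ] [-0.73 -0.11  0.04] 23.168788015961834 29.98104840517044
s14 [231, 249, 27, 27, 402] [472.9 138.3  72. ]
d14 [228, 249, 29, 18, 331] [467.3 147.   72. ]
...................................................................bbb
...................................................................bbb
...............................................................oooo.bb
.....................................................................b
............................................................o.........
....................b#########b..........................ooo..........
................b################bb.....................ooo...........
..............b#####################b.................ooo.............
.............#########################...............ooo..............
............b########################ooooooooooooooooo................
...........b########oooooooo......o.o.oooo.oo......o..................
...........b####b.....................oooo.o...........
[... 2723 characters left out ...]
.............................................................
......................................................................
......................................................................
......................................................................
......................................................................
...................................................................bbb
..................................................................bbbb
...................................................................bbb
....................................................................b.
......................................................................
```

Run:
```python
from plan import *
q=cur()[2]; s=None
for a in ((30,-1.3,60,[410,210,190],10),(32,-1.3,25,[410,160,180],10),(45,-1.3,1.7,[450,10,150],10),(66,-1.3,1.7,[481,-177,110],10)):
    T=tz(*a[:4]); s=plan(*T,n=a[4],start=s); qq,e=ik(*T,q); print(T[0].round(),qq.round(2),'%.3f'%e,np.abs(qq-q).max().round(2)); q=qq
```

```text
rows 10 min 5.6 per row [-0.091, 0.187, 0.254, -0.564, -0.326, -0.014]
[387.  10. 328.] [-0.19  0.34  2.12  0.61  1.31  0.43] 0.000 0.43
rows 10 min 7.5 per row [-0.105, 0.084, 0.115, -0.75, -0.451, 0.029]
[335.  52. 385.] [0.05 0.03 2.22 0.21 0.97 0.88] 0.000 0.44
rows 10 min 4.6 per row [0.01, -0.206, -0.053, -0.457, -0.363, 0.307]
[340. -51. 359.] [-0.14  0.04  2.3  -0.19  0.62  0.73] 0.000 0.4
rows 10 min 5.3 per row [0.121, -0.445, -0.08, -0.0, 0.0, 0.525]
[ 400. -274.  319.] [-0.65  0.32  2.06  0.15  0.56 -0.4 ] 0.000 1.13
```

Emit:
step_arm(targets=[[[-0.09,0.187,0.254,-0.564,-0.326,-0.014,0],[-0.09,0.187,0.254,-0.564,-0.326,-0.014,0],[-0.09,0.187,0.254,-0.564,-0.326,-0.014,0],[-0.09,0.187,0.254,-0.564,-0.326,-0.014,0],[-0.09,0.187,0.254,-0.564,-0.326,-0.014,0]]])

```text
t: 22.9
ee_pos: [409.1, -35.2, 265.9]
orientation: [-2.04, -0.623, 0.242]
ft_force: [0.6, -0.1, -1.5]
width: 23.2
grasp_force: 30.0
```

Emit:
step_arm(targets=[[[-0.09,0.187,0.254,-0.564,-0.326,-0.014,0],[-0.09,0.187,0.254,-0.564,-0.326,-0.014,0],[-0.09,0.187,0.254,-0.564,-0.326,-0.014,0],[-0.09,0.187,0.254,-0.564,-0.326,-0.014,0],[-0.09,0.187,0.254,-0.564,-0.326,-0.014,0]]])

```text
t: 23.52
ee_pos: [386.3, 11.5, 329.4]
orientation: [-2.256, -0.687, 0.192]
ft_force: [-0.2, -0.5, -1.2]
width: 23.1
grasp_force: 30.0
```

Emit:
step_arm(targets=[[[-0.105,0.084,0.115,-0.75,-0.451,0.029,0],[-0.105,0.084,0.115,-0.75,-0.451,0.029,0],[-0.105,0.084,0.115,-0.75,-0.451,0.029,0],[-0.105,0.084,0.115,-0.75,-0.451,0.029,0],[-0.105,0.084,0.115,-0.75,-0.451,0.029,0]]])

```text
t: 24.15
ee_pos: [359.9, 32.3, 357.8]
orientation: [-2.539, -0.795, 0.116]
ft_force: [0.4, -0.0, -2.2]
width: 23.5
grasp_force: 30.0
```

Emit:
step_arm(targets=[[[-0.105,0.084,0.115,-0.75,-0.451,0.029,0],[-0.105,0.084,0.115,-0.75,-0.451,0.029,0],[-0.105,0.084,0.115,-0.75,-0.451,0.029,0],[-0.105,0.084,0.115,-0.75,-0.451,0.029,0],[-0.105,0.084,0.115,-0.75,-0.451,0.029,0]]])

```text
t: 24.78
ee_pos: [333.4, 53.2, 386.4]
orientation: [-2.819, -0.905, 0.025]
ft_force: [-0.0, 0.5, -2.0]
width: 23.5
grasp_force: 30.0
```

```bash
python3 q.py
python3 - <<'E'
from h import *
from plan import *
for n,f in(('scene','s15'),('side','d15')): snap(n,f); crumpet(f)
for f in('s0','s15'):
    F='scene0' if f=='s0' else f
    p=load(F)[2].astype(int); c=(233,267) if f=='s0' else proj(F,ray('s15',0,0,72) if 0 else [[0,0,0]])[0]
p=load('s15')[2].astype(int); m=((p[...,0]>150)&(p[...,0]-p[...,2]>25)).astype(np.uint8); 
print('mean colours: start',load('scene0')[2][260:275,226:241].reshape(-1,3).mean(0).round(),load('scene0')[2][260:275,226:241].reshape(-1,3).std(0).round())
k,l,s,c=cv2.connectedComponentsWithStats(m)
for i in range(1,k):
    if s[i,4]>200 and 215<c[i][0]<270 and 230<c[i][1]<300:
        u,v=c[i].astype(int); w=load('s15')[2][v-7:v+8,u-7:u+8].reshape(-1,3); print(c[i],w.mean(0).round(),w.std(0).round())
q=cur()[2]; s=None
for a in ((45,-1.3,1.7,[450,10,150],10),(66,-1.3,1.7,[481,-177,110],10)):
    T=tz(*a[:4]); s=plan(*T,n=a[4],start=s)
E
```

```text
24.775 [0.059 0.024 2.221 0.208 0.969 0.884] [333.4  53.2 386.4] [-2.819 -0.905  0.025] [-0.   0.5 -2. ] [-0.27  0.16 -0.01] 23.455693167362153 29.959907233715057
s15 [231, 249, 24, 28, 301] [483.9 141.   72. ]
d15 [228, 248, 29, 19, 406] [470.6 138.2  72. ]
mean colours: start [230. 223. 190.] [11. 15. 16.]
[239.31229236 261.02657807] [211. 185. 151.] [14. 15. 34.]
rows 10 min 4.5 per row [0.013, -0.209, -0.056, -0.454, -0.363, 0.304]
rows 10 min 5.3 per row [0.121, -0.445, -0.08, -0.0, 0.0, 0.525]
```

Emit:
step_arm(targets=[[[0.013,-0.209,-0.05,-0.454,-0.363,0.304,0],[0.013,-0.209,-0.05,-0.454,-0.363,0.304,0],[0.013,-0.209,-0.05,-0.454,-0.363,0.304,0],[0.013,-0.209,-0.05,-0.454,-0.363,0.304,0],[0.013,-0.209,-0.05,-0.454,-0.363,0.304,0]]])

```text
t: 25.5
ee_pos: [337.4, 0.4, 373.5]
orientation: [2.925, 1.122, 0.071]
ft_force: [0.9, -0.2, -2.4]
width: 23.2
grasp_force: 30.0
```

Emit:
step_arm(targets=[[[0.013,-0.209,-0.05,-0.454,-0.363,0.304,0],[0.013,-0.209,-0.05,-0.454,-0.363,0.304,0],[0.013,-0.209,-0.05,-0.454,-0.363,0.304,0],[0.013,-0.209,-0.05,-0.454,-0.363,0.304,0],[0.013,-0.209,-0.05,-0.454,-0.363,0.304,0]]])

```text
t: 26.12
ee_pos: [340.5, -51.9, 360.9]
orientation: [2.682, 1.203, 0.157]
ft_force: [-0.1, -0.2, -1.9]
width: 23.5
grasp_force: 30.0
```

Emit:
step_arm(targets=[[[0.121,-0.445,-0.05,0,0,0.525,0],[0.121,-0.445,-0.05,0,0,0.525,0],[0.121,-0.445,-0.05,0,0,0.525,0],[0.121,-0.445,-0.05,0,0,0.525,0],[0.121,-0.445,-0.05,0,0,0.525,0]]])

```text
t: 26.75
ee_pos: [370.9, -163.5, 348.3]
orientation: [2.57, 1.449, 0.186]
ft_force: [-0.1, -0.1, -1.1]
width: 23.5
grasp_force: 30.0
```

Emit:
step_arm(targets=[[[0.121,-0.445,-0.05,0,0,0.525,0],[0.121,-0.445,-0.05,0,0,0.525,0],[0.121,-0.445,-0.05,0,0,0.525,0],[0.121,-0.445,-0.05,0,0,0.525,0],[0.121,-0.445,-0.05,0,0,0.525,0]]])

```text
t: 27.38
ee_pos: [401.2, -274.7, 335.7]
orientation: [2.435, 1.684, 0.213]
ft_force: [-0.0, 0.8, -2.0]
width: 23.2
grasp_force: 30.0
```

```bash
python3 q.py
python3 - <<'E'
from sil import *
for n,f in(('scene','s16'),('side','d16')): snap(n,f); crumpet(f)
P,M,q=cur(); Rt=M*M0.inv(); t=P-Rt.apply(P0); print('nom',t.round(1),Rt.as_euler('ZYX',degrees=True).round(1)); print(proj('s16',Rt.apply(L)+t).round(1).tolist())
p=load('s16')[2][150:200:1,255:320].astype(int)
for r in p: print(''.join(' .:-=+*#%@'[int(v.mean()//26)] for v in r))
c=load('s16')[2]; 
for z in ((470,138),):
    u,v=proj('s16',[[*z,76]])[0].astype(int); w=c[v-7:v+8,u-7:u+8].reshape(-1,3); print(u,v,w.mean(0).round(),w.std(0).round())
E
```

```text
27.375 [-0.646  0.293  2.042  0.143  0.602 -0.395] [ 401.2 -274.7  335.7] [2.435 1.684 0.213] [-0.   0.8 -2. ] [-0.1   0.31  0.02] 23.164295652831782 29.951867759227753
s16 [231, 249, 29, 28, 610] [467.8 138.2  72. ]
d16 [228, 248, 29, 19, 434] [468.8 139.8  72. ]
nom [ 483.1 -178.8  127.1] [65.8 -1.4  1.7]
[[283.0, 182.6], [265.7, 166.7], [286.9, 152.0], [304.4, 167.1]]
:.-=+++++++++++++++-.=@@@@@@@@@@@@@@@@@@@@@@@%#*+#@@@@@@@@@@@%+*#
+:.-=+++++++++====-..*@@@@@@@@@@@@@@@@@@@@@@@#**#@@@@@@@@@@@%++#%
#-..:==+++++++===: .-#%@@@@@@@@@@@@@@@@@@%@@%#**%@@@@@@@@@@%*+*#%
*+:.. .--=++==-:. .-+#@@@@@@@@@%%%@@@@@%%%%%#*+%@@@@@@@@@@%+=*#%#
*+=-..   .::.    .-+*#%@@@@@@@%%%%%@@@%%%%%##*#@@@@@@@@@%%+=+####
*+=+-:...     ..:-++++*%%@@@%%%%%%%%%%%%%%%#**%@@@@@@@%%#++*#####
*++===-:::::::--+++++++=#%%%%%%%%%%%%%%%%%#**#%@@@@@%%%==+*%#####
#+===========+=+++=+=*+=+*#%%%##%%%%%%%%%##*#%%%%%%%#==++*%%%####
+-==================:#*+*%%%%#*#%%%%%%%%##**%%%%%%*=+++**%%%%###%
+:-================::#%#%%%#*++*%%%%%%%###+###*+=++++**%%%%%%%##%
+:::=--=--=====-=-::-#%%%%#++*#%%%%%%%###*=+++++++++*%%%%%%%%%%##

[... 1909 characters left out ...]
++++
%%%##++*%@@@%%***#%@@#***#%@%%***#%%#****#%@@@@%##+==++++++++++++
%#%###++*%%%******%%#**##@@%****%%@@*****##%@@%#*+=++++++++**++++
%%%####+++%##*****#***#%@@%***#%@@%#***#####%##*+==+++++++++**+++
%%%#####+++##********#@@%%***#%@@#***#%######%*=+++++++++++***+++
%%%%%####+++%#*******%@%****#%@%%***#@@%####%*=+++++++++++***++++
%%%%%%%###++=%#******#%****%@@%****%@@%###%%++=+++++++++++*++++++
%%%%%%%####+==##*********#%@@%***#%@@%###%%+++++*++*+++++++++++++
%%%%%######%*==%#*******#@@@#***#%@@####%%++**+++++*+++++++++++++
%%%%####%##%#*==##******%@%#**#%%%%###%%*++#%#++++*+++++++++++++=
%%%%%%%#%##%##*==##******%***#%@@####@%++*#%%%*+++++++++++++++++=
244 261 [219. 178. 126.] [1. 2. 2.]
```

The crumpet now shows a uniform brown top at (468,139), so it has been turned over and lies flat. Lowering the turner into the dish.

Emit:
step_arm(targets=[[[-0.004,0.004,-0.5,0,0,0,0],[-0.004,0.004,-0.5,0,0,0,0],[-0.004,0.004,-0.5,0,0,0,0],[-0.004,0.004,-0.45,0,0,0,0],[-0.004,0.004,-0.3,0,0,0,0]]])

```text
t: 28.1
ee_pos: [399.9, -272.2, 222.8]
orientation: [2.436, 1.682, 0.212]
ft_force: [-0.1, 0.6, -1.8]
width: 23.0
grasp_force: 30.0
```

Emit:
step_arm(targets=[[[0,0,-0.03,0,0,0,0],[0,0,-0.02,0,0,0,0],[0,0,-0.02,0,0,0,0],[0,0,0,0,0,0,0],[0,0,0,0,0,0,0]]])

```text
t: 28.72
ee_pos: [400.6, -273.0, 220.8]
orientation: [2.433, 1.681, 0.213]
ft_force: [-0.5, 0.1, -2.7]
width: 23.2
grasp_force: 30.0
```

```bash
python3 q.py
python3 - <<'E'
from sil import *
for n,f in(('scene','s17'),): snap(n,f)
P,M,q=cur(); Rt=M*M0.inv(); t=P-Rt.apply(P0); print('nom',t.round(1),Rt.as_euler('ZYX',degrees=True).round(1)); print(proj('s17',Rt.apply(L)+t).round(1).tolist())
E
```

```text
28.725 [-0.644  0.516  2.093  0.247  0.329 -0.508] [ 400.6 -273.   220.8] [2.433 1.681 0.213] [-0.5  0.1 -2.7] [-0.11  0.27 -0.  ] 23.173315227202274 29.950213730335236
nom [ 481.9 -176.4   11.9] [65.9 -1.3  1.7]
[[281.4, 202.2], [265.4, 186.9], [285.1, 172.8], [301.3, 187.4]]
```

Lowering further until contact.

Emit:
step_arm(targets=[[[0,0,-0.03,0,0,0,0],[0,0,-0.02,0,0,0,0],[0,0,-0.02,0,0,0,0],[0,0,0,0,0,0,0],[0,0,0,0,0,0,0]]])

```text
t: 29.4
ee_pos: [400.6, -273.0, 217.0]
orientation: [2.434, 1.681, 0.212]
ft_force: [0.9, -0.2, 0.1]
width: 23.8
grasp_force: 30.0
```

Emit:
step_arm(targets=[[[0,0,-0.02,0,0,0,0],[0,0,-0.01,0,0,0,0],[0,0,0,0,0,0,0],[0,0,0,0,0,0,0],[0,0,0,0,0,0,0]]])

```text
t: 30.02
ee_pos: [400.6, -273.1, 215.6]
orientation: [2.433, 1.681, 0.212]
ft_force: [-2.4, -2.7, 3.8]
width: 23.3
grasp_force: 30.0
```

```bash
python3 q.py
```

```text
30.025 [-0.644  0.527  2.093  0.256  0.317 -0.517] [ 400.6 -273.1  215.6] [2.433 1.681 0.212] [-2.4 -2.7  3.8] [-0.4   0.09 -0.15] 23.342976845531176 29.964539408683777
```

Emit:
step_arm(targets=[[[0,0,0.01,0,0,0,0.7],[0,0,0,0,0,0,0.7],[0,0,0,0,0,0,0.7],[0,0,0,0,0,0,0.7],[0,0,0,0,0,0,0.7]]])

```text
t: 30.65
ee_pos: [400.5, -272.9, 215.9]
orientation: [2.434, 1.681, 0.212]
ft_force: [0.3, 0.0, -0.1]
width: 61.0
grasp_force: 0.0
```

Emit:
step_arm(targets=[[[-0.074,0.029,0.31,0,0,0,0.7],[-0.074,0.029,0.31,0,0,0,0.7],[-0.074,0.029,0.31,0,0,0,0.7],[-0.074,0.029,0.31,0,0,0,0.7],[-0.074,0.029,0.31,0,0,0,0.7]]])

```text
t: 31.28
ee_pos: [381.7, -265.6, 294.8]
orientation: [2.433, 1.681, 0.212]
ft_force: [-0.1, -0.2, -0.9]
width: 61.3
grasp_force: 0.0
```

Emit:
step_arm(targets=[[[-0.07,0.4,0.4,0,0,0,0.7],[-0.07,0.4,0.4,0,0,0,0.7],[0,0.4,0.2,0,0,0,0.7],[0,0.4,0,0,0,0,0.7],[0,0,0,0,0,0,0.7]]])

```text
t: 31.9
ee_pos: [374.7, -184.9, 344.0]
orientation: [2.432, 1.683, 0.212]
ft_force: [-0.3, -0.1, 0.3]
width: 61.7
grasp_force: 0.0
```

```bash
python3 q.py
python3 - <<'E'
from sil import *
snap('scene','s18');snap('side','d18'); crumpet('s18');crumpet('d18')
a=load('scene0')[2].astype(int);b=load('s18')[2].astype(int)
p=load('s18')[2][140:215:2,250:335].astype(int)
for r in p: print(''.join(' .:-=+*#%@'[int(v.mean()//26)] if v[0]-v[2]<60 else 'H' for v in r))
f='s18'
t=np.array([480.8,-178,6]); 
for yaw in (66,):
    print(proj(f,R.from_euler('Z',yaw,degrees=True).apply(np.vstack([L+[0,0,2],[[-125-73,0,72],[-96,0,48]]]))+t).round(1).tolist())
# registration of bystanders
for n,(x0,y0,x1,y1) in dict(jar=(250,130,280,165),tin=(288,205,318,235),plate=(270,118,322,150)).items():
    T=a[y0:y1,x0:x1].astype(np.float32); S=b[y0-6:y1+6,x0-6:x1+6].astype(np.float32)
    r_=cv2.matchTemplate(S,T,cv2.TM_CCOEFF_NORMED); print(n,np.array(np.unravel_index(r_.argmax(),r_.shape))-6,r_.max().round(3))
E
```

```text
31.9 [-0.502  0.181  2.176  0.091  0.565 -0.213] [ 374.7 -184.9  344. ] [2.432 1.683 0.212] [-0.3 -0.1  0.3] [-0.11  0.15 -0.  ] 61.691706600167386 0.0
s18 [231, 249, 29, 28, 609] [467.8 138.2  72. ]
d18 [228, 248, 29, 19, 433] [468.7 139.7  72. ]
::....-+++++++++++++++++*%@@@@@@++**#H%#H%%##*#=.::::.....::::.+:..     .:::::::::---
....:-=+++=++++++++++==+++%@@@@@#*+++**#%####%=....::::.... :::......      .:::::....
...:-=++++==+++++++++-++++*@@@@@@@#*+===+++++++-:.. .::--...-..........              
:.:-*=++++=++++++++++=++++=@@@@@@@@@@@####**######-...:-+-.+@#-..............       .
.:=#+-=++++++++++++++++++=:@@@@@@@@@@@@@@@@@@@@@@@@*:...:=++%@@#-.....:.....:::::::::
:=*==:.-=+++++++++++++++-.=%@@@@@@@@@@@@@@@@@@@@@@%-... .#+--=%@@*:...........:::::..
**=-*#-..:==+=+++++===:..-#%@@@@@@@@@@@@@@@@@@@@@@=... .%@@%+--=*HHH:.....:..........
+=--.*+=:..   .:..    .-+*#%@@@@@@@@@@@@@@@@@@@@%+:.. -#@@@@@#-:--HHHH......:........
--:.#*++===-::::::::-+++++++=#%%@@@@@@@@@@@@@@@@+:.:+#@@@%%#HHHH-:----**=.....:......
::+%%+-==================:#*+====+*%%%%%@@@@@@@@@%#%%%%*==HHHHHHHH::--###*:...
[... 1860 characters left out ...]
===+*#####+++++++++####*-----==========
#%%%%%%%%%%%############*==%@@@%@@@%%%++%*+++++==####+++++++++++++++*-----===========
%##*##%%%%####%%##########*+=%@%%@%+++%%%%%*++++=+++++++++++++++++==------===========
*::::::-*####%###%%%%#######*+=%%+=*####%%%%%###+*=========+++++++=------============
===-:...:-:.-*###%%%%%#####%%%***######%%%%#*++HH#*+++++====-===++------=============
::-=====-:...:-::-*##%%%%%%%%%%%%%%%###%%#++*#%%%%*#%*=++====-===-------===-=========
==-::::-====--:...:-::-*#%%%%%%%%%%%%%%%#+*HHH%#+++++++=+========------==============
[[281.9, 202.9], [265.9, 187.3], [285.5, 172.8], [301.6, 187.7], [327.9, 144.1], [305.5, 164.4]]
jar [0 0] 1.0
tin [0 0] 0.682
plate [0 0] 0.259
```

Emit:
step_arm(targets=[[[0,0.8,0.2,0,0,0,0.7],[0,0.8,0.2,0,0,0,0.7],[0,0.8,0,0,0,0,0.7],[0,0.8,0,0,0,0,0.7],[0,0,0,0,0,0,0.7]]])

```text
t: 32.62
ee_pos: [375.2, -24.5, 363.5]
orientation: [2.431, 1.686, 0.212]
ft_force: [-0.8, 0.8, -0.5]
width: 61.4
grasp_force: 0.0
```

Run:
```python
from sil import *
snap('scene','s19');snap('side','d19'); crumpet('s19');crumpet('d19')
def handle(f):
    p=load(f)[2].astype(int)[135:175,290:340]; m=(p[...,0]>110)&(p[...,0]-p[...,2]>50); v,u=np.nonzero(m); return u+290,v+135
for f in('scene0','s19'):
    u,v=handle(f); print(f,len(u),u.mean().round(2),v.mean().round(2),u.min(),u.max(),v.min(),v.max())
a=load('scene0')[2];b=load('s19')[2]
for n,(x0,y0,x1,y1) in dict(jar=(250,130,280,165),tin=(288,205,318,235),plate=(270,118,322,150),donecr=(278,125,306,148),blade=(262,168,305,206)).items():
    r_=cv2.matchTemplate(b[y0-6:y1+6,x0-6:x1+6],a[y0:y1,x0:x1],cv2.TM_CCOEFF_NORMED); print(n,np.array(np.unravel_index(r_.argmax(),r_.shape))-6,r_.max().round(3))
# blade pose fit w/ tilt: predicted handle centroid for flat blade at fitted pose
h=r(13.5)
for nm,t,y in(('orig',[480.8,-180.3,6],68),('now',[480.0,-177,6],66)):
    ax=np.array([np.cos(h),0,-np.sin(h)]); X=R.from_euler('Z',y,degrees=True).apply(np.array([-125,0,55])+(-22)*ax)+t; print(nm,proj('s19',X).round(2))
```

```text
s19 [231, 249, 29, 28, 610] [467.8 138.2  72. ]
d19 [228, 248, 29, 19, 435] [468.9 139.7  72. ]
scene0 289 309.23 147.27 290 329 135 164
s19 104 295.81 138.41 290 303 135 143
jar [0 0] 0.96
tin [ 2 -1] 0.52
plate [0 0] 0.888
donecr [0 0] 0.954
blade [0 0] 0.162
orig [[315.82 152.86]]
now [[316.78 154.56]]
```

Emit:
step_arm(targets=[[[0,1,0.4,0,0,0,0.7],[0,1,0.4,0,0,0,0.7],[0,1,0.2,0,0,0,0.7],[0,1,0,0,0,0,0.7],[0,1,0,0,0,0,0.7]]])

```text
t: 33.35
ee_pos: [375.9, 224.8, 413.7]
orientation: [2.435, 1.678, 0.213]
ft_force: [0.1, -0.1, -0.4]
width: 61.0
grasp_force: 0.0
```

Emit:
step_arm(targets=[[[0,1,0,0,0,0,0.7],[-0.2,1,0,0,0,0,0.7],[-0.4,1,0,0,0,0,0.7],[-0.4,1,0,0,0,0,0.7],[0,0,0,0,0,0,0.7]]])

```text
t: 33.98
ee_pos: [325.5, 426.2, 413.1]
orientation: [2.433, 1.684, 0.213]
ft_force: [0.3, 0.2, 0.4]
width: 61.1
grasp_force: 0.0
```

```bash
python3 - <<'E'
from sil import *
snap('scene','s20');snap('side','d20'); crumpet('s20')
def handle(f):
    p=load(f)[2].astype(int)[138:172,296:340]; m=(p[...,0]>110)&(p[...,0]-p[...,2]>50); v,u=np.nonzero(m); return u+296,v+138
for f in('scene0','s20'):
    u,v=handle(f); print(f,len(u),u.mean().round(2),v.mean().round(2),u.min(),u.max(),v.min(),v.max())
a=load('scene0')[2];b=load('s20')[2]
for n,(x0,y0,x1,y1) in dict(jar=(250,130,280,165),tin=(288,205,318,235),donecr=(278,125,306,148),blade=(266,172,302,204)).items():
    r_=cv2.matchTemplate(b[y0-6:y1+6,x0-6:x1+6],a[y0:y1,x0:x1],cv2.TM_CCOEFF_NORMED); print(n,np.array(np.unravel_index(r_.argmax(),r_.shape))-6,r_.max().round(3))
p=b[165:210,255:320].astype(int)
for q in p[::2]: print(''.join(' .:-=+*#%@'[int(v.mean()//26)] for v in q))
E
python3 q.py
```

```text
s20 [231, 249, 29, 28, 608] [467.9 138.1  72. ]
scene0 215 314.19 150.52 296 329 138 164
s20 215 314.2 151.86 296 329 138 166
jar [0 0] 1.0
tin [0 0] 1.0
donecr [0 0] 1.0
blade [0 0] 0.881
+++--==--====:..::-+=#%%%%%%%%%%%%%%%%%%%%%%%##%%%#+=--+###++++++
++=+=========:--=+==*#%%%%%%%%%*+%%%%%%%%%%%%#=+#**+=+##+++++++++
*+++==+======+===++*#%%%%%@%+*@@@%*#%%%%%#%%*##+==*#+===+++++++*%
%*+++++=======+++++###%%%#*%@@@@@@@%**##%%##***###+====+++++*%%%%
%%#***+++++++++++###%%%**@@@@@@@@@@@@@@@%##*+##++====++++**%%%%%%
%#######**#*#####%%%+*@@@@@@%%%%%@@@@@@@%#***====+++++**%%%%%%%%%
%##############%%**@@@@@@%%%%%%%%%%@@@%#*+#%*+==+++**%%%%%%%%%%%%
###########%%%#*#@@@@@%%%%%#@#%%%%%%%##*+*##@@%**###%%##%%%%%%%%%
#########%%%+#@@@@@%%%%%##@%%%%%#%%###+*#@@@@@@#*%%%#%%%%####%%%%
%%###%%%%*#@@@@@@%%%%##@@%%%%#*%%%%%#%%%%@@@@@@@@#+%%%%%%%%%%%%%%
%%%#%%#*%@@@@@%%#%%%@%%%%%##@@%%%%#*#%%%%%%%@@@@@@@#+%%%#%%%%%%%%
%%#**%%@@@@%%%%%%%%%%%%%#@@%%%%%#@%%%%%%%%%%%%@@@@@@@%#*##%%%%%%%
%%##++*%%@@%%%%%%%%%**#@%%%%%##@%%%%%#%@%%%%%#@@@%%%+=*%%%%%%%%%%
######+++%@@@%%%%%%%%%#%%%##@@%%%%#*@@%%%%##@@@@#*=**%%%%%%%%%%%%
%%%#####+++%@@@%%%%%%%%%%#@%%%%%%@@%%%%%#@@@@%%++*%%%%%%%%%%%%%%%
%%%%%#####++=%%@@%%%%%%%%%%#%##@%%%%%#%@@%@%+=+%%%%%%%%%%%%%%%%%%
%%%#########*==%@@@%%%%%%%%%%%%%%%%#@@@@%#++*%%%%%%%%%%%%%%%%%%%#
%#############+==%@@@#%%%%%%%%###@@@%@%+++##%%%%%%%%%%%%%%%%%%%%#
##%%############*==%@@@#%%%%%##@@@%%#=+#######%%%%%%%%%%%%%%%%%##
#%%%%%%###########*==%%%@#%%@@@%%%+**######%##%%%%%%%%%%%%%%%%##=
%%%%%#%#############*+=%%%@@@%%*=+##%#%%%%##%%%%%%%%%%%%%%%%%##+:
-*##%#################*==#%@%++*###%%%##%###########%%%%%%%%##+--
.::::-*######%##########*+==+*#####%%%###*****#*#%##=+**%%%##*---
34.075 [ 0.943  0.271  1.846 -0.261  0.966  1.448] [326.  423.6 412.9] [2.434 1.68  0.21 ] [-0.5 -0.9 -1.2] [-0.01  0.16  0.05] 61.30074908435808 0.0
```

```bash
python3 -c "
from workcell import ctrl
print(ctrl.close_job())"
```

```text
the job is handed in; nothing more can be done
None
```

I turned the crumpet over: it lies brown side up and flat, about 17 mm from the plate's centre. The turner is back in its dish, the bystanders haven't moved, and I handed the job in at about 34 s; the hand-in returned no verdict.

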